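# Load the bench shaker and start it

## Task

Load the bench shaker and start it: slide its clamp bar fully open, stand every dropper bottle upright in a row in the far bay against the backstop, slide the bar fully home to hold them, stand every squat jar upright on the front part of the platform (before or after the bottles), and only when everything is loaded and the bar is home press the start button right down. The glass is thin and the bottles are top-heavy: grip bottles and jars lightly, never with more than 40 N from each finger (80 N for the two together), never tip a bottle, and lower each bottle gently on to the platform without dropping or bumping it. Leave the little amber oil bottle and the square cover-slip box where they stand, and take your hands off everything at the end.

Things in the scene. Friction and masses are not known exactly. Their poses are not given: they have to be found in the camera images.
- platform (a point): Centre of the shaker's platform floor, 67 mm above the bench. x away from the robot (yaw 0), y left, z up. The shaker is a white housing, 55 mm high, from x = -160 to +110 and y = -185 to +165 mm, fixed, but placed and turned a little differently each time. Platform floor: y = +-115, x = -95 to +90 mm; rims 10 mm high on the near, left and right edges.
- far_bay (a point): Middle of the far bay's floor (platform x = +71 mm, y = 0; axes as the platform's): the strip where the bottles go, side by side along y. A backstop plate 35 mm high closes its far edge (face at platform x = +90 mm); the clamp bar closes its near edge.
- front_bay (a point): A middle point of the front bay's floor (platform x = -45 mm, y = 0; axes as the platform's): the part of the platform between the near rim and the clamp bar, where the jars go, side by side along y.
- bar (a joint): How far the steel clamp bar is open, m: 0 = home (far face at platform x = +52 mm: far bay 38 mm wide), 0.045 = fully open (far face at x = +7 mm). It lies along platform y, slides towards platform -x as it opens against about 2 N of friction and stays where it is left. It is 10 mm thick in x and stands 13 to 33 mm above the platform floor. It starts nearly home.
- bar_handle (a point): Point to grip on the bar's handle, an upright black post 14 x 14 mm on the bar's right-hand end (platform y = -140 mm, beside the platform); the post reaches 62 mm above the platform floor and this point lies 45 mm above it. It moves with the bar.
- start_top (a point): Centre of the top of the grey round start button (26 mm across) on the housing, at the front left beside the platform's near edge (platform x = -130 mm, y = +70 mm). It is pressed straight down, 6 mm of travel, about 5 N fully down, and springs back.
- start (a joint): Travel of the start button, m: 0 = up, 0.006 = fully down.
- bottle0_mid (a point): A dropper bottle (two or three present; None if absent): round clear glass body 34 mm across and 85 mm high, a short shoulder, and a heavy steel head 20 mm across (collar 25 mm) on top; 118 mm high overall, about 160 g, centre of mass about 75 mm up, so it tips over easily. Point half-way up on its axis, 59 mm above its foot; z up along the bottle.
- bottle1_mid (a point): A dropper bottle (two or three present; None if absent): round clear glass body 34 mm across and 85 mm high, a short shoulder, and a heavy steel head 20 mm across (collar 25 mm) on top; 118 mm high overall, about 160 g, centre of mass about 75 mm up, so it tips over easily. Point half-way up on its axis, 59 mm above its foot; z up along the bottle.
- bottle2_mid (a point): A dropper bottle (two or three present; None if absent): round clear glass body 34 mm across and 85 mm high, a short shoulder, and a heavy steel head 20 mm across (collar 25 mm) on top; 118 mm high overall, about 160 g, centre of mass about 75 mm up, so it tips over easily. Point half-way up on its axis, 59 mm above its foot; z up along the bottle.
- jar0_mid (a point): A squat round glass jar with a flat black lid as wide as the jar (one to three present; None if absent): 44 mm across, 40 mm high, about 90 g. Point half-way up on its axis, 20 mm above its foot; z up.
- jar1_mid (a point): A squat round glass jar with a flat black lid as wide as the jar (one to three present; None if absent): 44 mm across, 40 mm high, about 90 g. Point half-way up on its axis, 20 mm above its foot; z up.
- jar2_mid (a point): A squat round glass jar with a flat black lid as wide as the jar (one to three present; None if absent): 44 mm across, 40 mm high, about 90 g. Point half-way up on its axis, 20 mm above its foot; z up.
- oil_mid (a point): Bystander: small amber immersion-oil bottle, 28 mm across, 58 mm high, black cap. Point 29 mm above its foot.
- slipbox_mid (a point): Bystander: small grey square cover-slip box, 36 x 36 mm, 26 mm high. Point at its centre.
Things that resemble listed ones, but are neither listed nor needed, are in the scene too. Leave any green or pink look-alike of the part that bears jar0_mid alone.

How it is judged (in metres and radians):
On the way, in this order (a step that is already met when the one before it is completed fails the run):
1. the clamp bar is slid fully open (beyond 38 mm) (value of joint bar above 0.038 m), for 0.2 s.
2. every bottle stands upright on the platform floor in the far bay and the bar is home (within 6 mm) (x of bottle0_mid in the frame of platform between 0.058 and 0.083 m and y of bottle0_mid in the frame of platform between -0.1 and 0.1 m and z of bottle0_mid in the frame of platform between 0.053 and 0.065 m and angle between each of bottle0_mid, bottle1_mid, bottle2_mid's own z axis and vertical below 0.12 rad and x of bottle1_mid in the frame of platform between 0.058 and 0.083 m and y of bottle1_mid in the frame of platform between -0.1 and 0.1 m and z of bottle1_mid in the frame of platform between 0.053 and 0.065 m and x of bottle2_mid in the frame of platform between 0.058 and 0.083 m and y of bottle2_mid in the frame of platform between -0.1 and 0.1 m and z of bottle2_mid in the frame of platform between 0.053 and 0.065 m and value of joint bar below 0.006 m), for 0.2 s.
3. the start button is pressed down (beyond 4 mm) with all bottles and jars loaded and the bar home (all of step 2 and value of joint start above 0.004 m and x of jar0_mid in the frame of platform between -0.085 and 0.03 m and y of jar0_mid in the frame of platform between -0.1 and 0.1 m and z of jar0_mid in the frame of platform between 0.014 and 0.026 m and angle between each of jar0_mid, jar1_mid, jar2_mid's own z axis and vertical below 0.12 rad and x of jar1_mid in the frame of platform between -0.085 and 0.03 m and y of jar1_mid in the frame of platform between -0.1 and 0.1 m and z of jar1_mid in the frame of platform between 0.014 and 0.026 m and x of jar2_mid in the frame of platform between -0.085 and 0.03 m and y of jar2_mid in the frame of platform between -0.1 and 0.1 m and z of jar2_mid in the frame of platform between 0.014 and 0.026 m), for 0.1 s.
At the end, for the whole second after the job is handed in: The bar is home within 6 mm; every bottle present stands on the platform floor between bar and backstop (58 to 83 mm from the platform's centre along x), every jar present stands on the platform in front of the bar, all within 100 mm of the centre line, upright within 0.12 rad, and at rest (all of step 2 and x of jar0_mid in the frame of platform between -0.085 and 0.03 m and y of jar0_mid in the frame of platform between -0.1 and 0.1 m and z of jar0_mid in the frame of platform between 0.014 and 0.026 m and angle between each of jar0_mid, jar1_mid, jar2_mid's own z axis and vertical below 0.12 rad and x of jar1_mid in the frame of platform between -0.085 and 0.03 m and y of jar1_mid in the frame of platform between -0.1 and 0.1 m and z of jar1_mid in the frame of platform between 0.014 and 0.026 m and x of jar2_mid in the frame of platform between -0.085 and 0.03 m and y of jar2_mid in the frame of platform between -0.1 and 0.1 m and z of jar2_mid in the frame of platform between 0.014 and 0.026 m and linear speed of each of bottle0, bottle1, bottle2, jar0, jar1, jar2 below 0.02 m/s); the robot touches nothing.
It fails at once if a bottle or jar is gripped with more than 80 N (the two fingers together) (contact force between the fingers and bottle0 above 80 N or contact force between the fingers and bottle1 above 80 N or contact force between the fingers and bottle2 above 80 N or contact force between the fingers and jar0 above 80 N or contact force between the fingers and jar1 above 80 N or contact force between the fingers and jar2 above 80 N).
It fails at once if a bottle is bumped or dropped on the shaker, or pressed by its bar, with more than 25 N (contact force between any of bottle0, bottle1, bottle2 and shaker above 25 N).
It fails at once if a bottle is tipped by more than 0.3 rad (angle between any of bottle0_mid, bottle1_mid, bottle2_mid's own z axis and vertical above 0.3 rad).
It fails at once if the oil bottle or the cover-slip box is moved more than 30 mm (distance of any of oil_mid, slipbox_mid from where it was at the start of the episode above 0.03 m).
Of bottle0, bottle1, bottle2 only 2 to 3 are there at a start; the rules pass over those that are not, and their reading is None.
Of jar0, jar1, jar2 only 1 to 3 are there at a start; the rules pass over those that are not, and their reading is None.
At some moment in a run one of jar0, jar1, jar2 may be knocked a few centimetres aside while the robot is not near it.
It also fails if it takes over 210 s, if anything falls off the work surface, if the arm or the gripper's body presses on something with over 40 N, if the wrist force passes 120 N, or if a joint passes its speed limit or range.

## Robot

A 6-joint arm with a two-finger parallel gripper is mounted at the origin on the work surface. World frame = base frame: x ahead of the robot, y to its left, z up, the work surface at z = 0. Lengths are in m, angles in degrees, forces in N, time in s.
With the tool pointing down it reaches from about 0.3 to 0.875 m from the base axis. Payload 6.4 kg.
Tool frame: the origin (TCP) lies midway between the tips of the shut fingers; the grasp point (between the pads) lies r.tcp_to_grasp behind it (r.tcp_to_grasp is the distance from the TCP to the grasp point, in m); x points along the fingers, y is the direction in which the jaws open and shut, and the axes are right-handed (so a half turn about x gives the same grasp; the last joint's range is limited). The gripper opens to 88 mm and grips with 3 to 60 N. Pads are 18 mm wide; open, the fingers measure 123 mm over their backs; the gripper's body (75 mm by 187 mm) begins 45 mm behind the grasp point.
Start: joints at [-81.148, 10.359, 92.074, -0, 77.567, -11.82], TCP at [0.203, -0.538, 0.202] pointing down, gripper open.
Joint ranges: [-171.53, 171.53], [-51.25, 118.39], [17.06, 147.69], [-65.23, 245.23], [0, 150.52], [-178.68, 178.68]. Speed limits (degrees/s): [147.25, 147.25, 172.46, 180, 180, 180].

## Interface

Orientations are given as a 3x3 rotation matrix whose columns are the frame's x, y, z axes.
In Python, from plant import r gives the robot as it stands. The module is installed in compiled form; this text tells all that it offers.
- The arm moves only by the tool play_rows, never from a script. Its argument "deltas" is a list of rows, each an object with "dp": the shift along the tool's x, y, z in m, a list of three; "turn": the turn about the tool's x in degrees; "claw": the closure, from -1 (fully open) to 1 (shut). In form: [{"dp": [tx, ty, tz], "turn": turn, "claw": claw}, ...]. A call has 1 to 12 rows; each row shifts and turns the commanded pose from where the row before left it, along the tool's axes as they then stand; what a row does not reach is not made up. A row lasts 1/8 s, in which the tool goes at most 62.5 mm and 10.7 degrees, less where a joint would pass 70% of its speed; a pose out of reach is approached as far as the arm can. A call with a gripper value outside its range is refused whole. The fingers move at their own pace and stop on an object; the grip force is fixed at half the most. Time passes only in rows, so rows that do not move let the fingers close. It gives the time, the measured TCP pose, the force and the opening at its end, in the units of the state.
- r.sense(): the state, without advancing time (a new reading comes with each control period).
- r.grab_frame(name): name is "scene" or "top" or "wrist"; returns a dict with "image" (480x640x3 uint8, red, green, blue), "camera_matrix" (3x3 intrinsics, pixels), "view" (4x4, takes a point from world to camera coordinates). Camera axes: x right, y up, looking along -z (the intrinsics and any distortion apply to the point x, -y, -z); pixel columns grow to the right and rows downward; lengths in m; the calibration is good to about 2 mm. A picture is of the moment at which its call begins. There is no depth.
- r.hand_in(): hands the job in, once; it reports no verdict.
The state is a dict: "t": time; "joint_positions": joint angles; "joint_velocities": joint speeds; "joint_torque": joint torques, N m; "position": TCP position; "orientation": TCP orientation; "ft_force": force on the tool from outside, world axes, zero at the start; "torque": the same for the moment, N m; "gripper_width": opening from 0.0 (shut) to 1.0 (fully open).
Only numpy, scipy, OpenCV 4.12 (cv2) and the standard library are available. Lean on these libraries where they do the work, as an engineer would, in place of code of your own. Each camera call takes 0.05 s, during which the arm holds its last target. There are 200 camera calls.

## Working session

There is one attempt and no reset: what is moved stays moved. The work goes in short steps, Python scripts to look and compute and a tool call to move; the robot and the scene stay as the last step left them, time stands still between calls to the robot, and variables do not carry over. Pictures are saved under pics/ and viewed, about 12 in all and at most 16, crops included, and the job is handed in when it is done.

Besides the shell and the picture viewer there is one more tool, called after ">>>" in YAML: its name, and indented under it one key for each argument. play_rows: Moves the arm, as the interface text tells. Its arguments: {"type":"object","properties":{"deltas":{"type":"array"}},"required":["deltas"]}

```bash
mkdir -p pics; cat > h.py <<'E'
import numpy as np, cv2
from plant import r
def grab(n):
    f=r.grab_frame(n); np.savez(f'/tmp/{n}.npz',**{k:np.array(v) for k,v in f.items()}); return f
def load(n): return dict(np.load(f'/tmp/{n}.npz'))
def pix2z(f,u,v,z):
    K=np.array(f['camera_matrix']);V=np.array(f['view'])
    d=np.linalg.inv(K)@[u,v,1]; d=np.array([d[0],-d[1],-d[2]])
    R=V[:3,:3];c=-R.T@V[:3,3]; w=R.T@d
    return c+w*(z-c[2])/w[2]
def proj(f,p):
    K=np.array(f['camera_matrix']);V=np.array(f['view'])
    q=V[:3,:3]@np.array(p)+V[:3,3]; q=K@[q[0],-q[1],-q[2]]; return q[:2]/q[2]
E
python3 - <<'E'
from h import *
for n in ('top','scene'):
    f=grab(n); cv2.imwrite(f'pics/{n}0.png',np.array(f['image'])[:,:,::-1]); print(f.keys(),f['camera_matrix'],np.round(f['view'],4))
print(r.sense(), r.tcp_to_grasp)
E
```

```text
dict_keys(['image', 'camera_matrix', 'view']) [[500.17365826   0.         322.39960617]
 [  0.         500.17365826 238.77297099]
 [  0.           0.           1.        ]] [[-0.0069 -0.9996  0.0264 -0.0584]
 [ 0.9895 -0.003   0.1444 -0.5112]
 [-0.1442  0.0271  0.9892 -1.1457]
 [ 0.      0.      0.      1.    ]]
dict_keys(['image', 'camera_matrix', 'view']) [[480.02696729   0.         313.4515471 ]
 [  0.         480.02696729 242.40829533]
 [  0.           0.           1.        ]] [[-0.2249  0.9743 -0.0121  0.1498]
 [-0.5586 -0.1188  0.8209  0.1806]
 [ 0.7984  0.1914  0.5709 -1.2967]
 [ 0.      0.      0.      1.    ]]
{'t': 0.1, 'joint_positions': array([-8.11481040e+01,  1.03976730e+01,  9.21235685e+01, -1.74691498e-07,
        7.75655712e+01, -1.18197503e+01]), 'joint_velocities': array([-0.00186418, -0.04443118, -0.13487254, -0.00912009,  0.06267761,
        0.01188905]), 'joint_torque': array([ 9.67497326e-04, -4.34813011e+01, -3.42698479e+01,  7.06371618e-02,
        3.39246425e-02, -2.46838744e-05]), 'position': array([ 0.20292172, -0.53745998,  0.20081979]), 'orientation': array([[-2.33157960e-04,  3.53011709e-01, -9.35618875e-01],
       [ 1.49711876e-03, -9.35617729e-01, -3.53011649e-01],
       [-9.99998852e-01, -1.48304005e-03, -3.10353732e-04]]), 'ft_force': array([-0.04676131, -0.3434757 ,  0.0824041 ]), 'torque': array([-0.04025999,  0.02390635, -0.01468957]), 'gripper_width': 0.9965818650536674} 0.0187
```

View pics/top0.png

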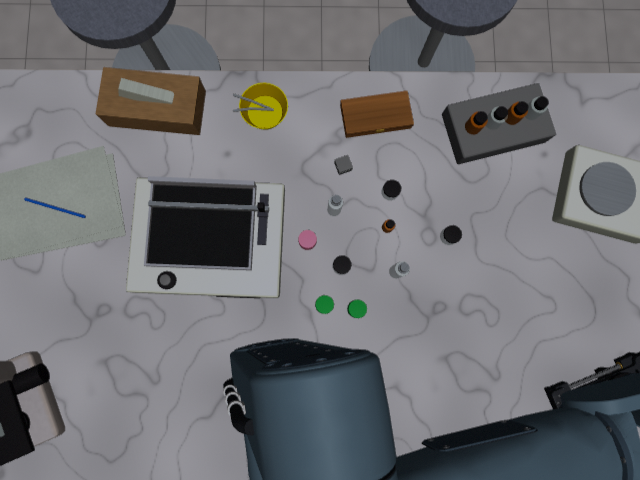

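View pics/scene0.png

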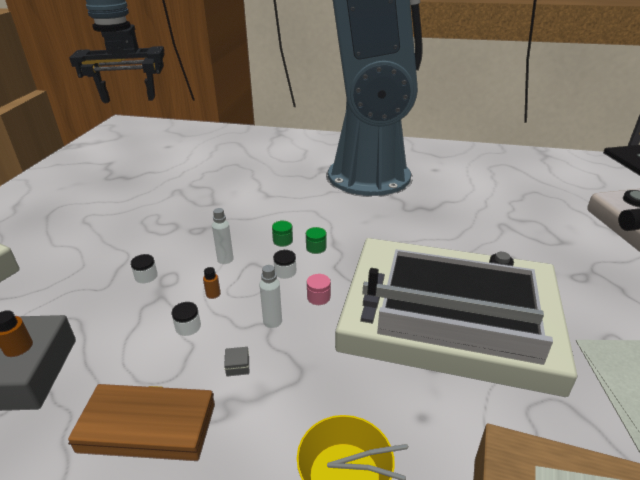

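The top view shows two dropper bottles at (335,202) and (402,269), and three black-lidded jars at (392,188), (342,264) and (452,234). The oil bottle is at (388,226), the slip box at (344,164), and the green and pink decoys at (325,304), (357,308) and (308,239). The shaker is at (205,238). The bottles in the grey rack at (500,115) are props. Next I'll enlarge the top view to confirm this.

```bash
python3 - <<'E'
from h import *
f=load('top');im=f['image'][:,:,::-1]
a=cv2.resize(im[170:305,120:295],None,fx=4.4,fy=4.4,interpolation=cv2.INTER_CUBIC)
b=cv2.resize(im[145:325,295:475],None,fx=3.3,fy=3.3,interpolation=cv2.INTER_CUBIC)
cv2.imwrite('pics/shk.png',a);cv2.imwrite('pics/obj.png',b)
for n,u,v,z in [('b0',335,202,.118),('b1',402,268,.118),('jA',392,188,.04),('jB',342,264,.04),('jC',452,234,.04),('oil',388,226,.058),('slip',344,164,.026),('pink',308,239,.04),('g1',325,304,.04),('g2',357,309,.04)]:
    print(n,np.round(pix2z(f,u,v,z),4))
E
```

```text
b0 [ 0.582  -0.0874  0.118 ]
b1 [ 0.4339 -0.2331  0.118 ]
jA [ 0.6336 -0.2293  0.04  ]
jB [ 0.4506 -0.1065  0.04  ]
jC [ 0.5212 -0.3698  0.04  ]
oil [ 0.5378 -0.2143  0.058 ]
slip [ 0.6974 -0.1154  0.026 ]
pink [ 0.5102 -0.0269  0.04  ]
g1 [ 0.3578 -0.0659  0.04  ]
g2 [ 0.3458 -0.14    0.04  ]
```

View pics/shk.png

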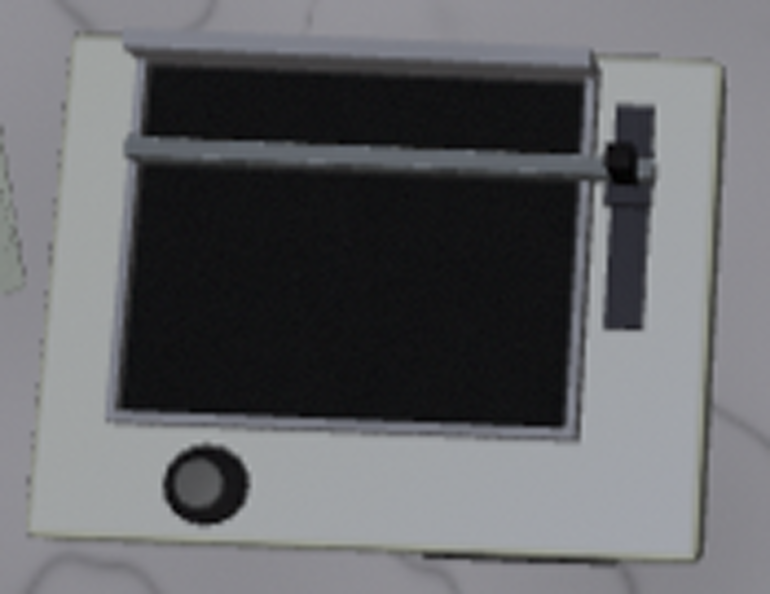

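View pics/obj.png

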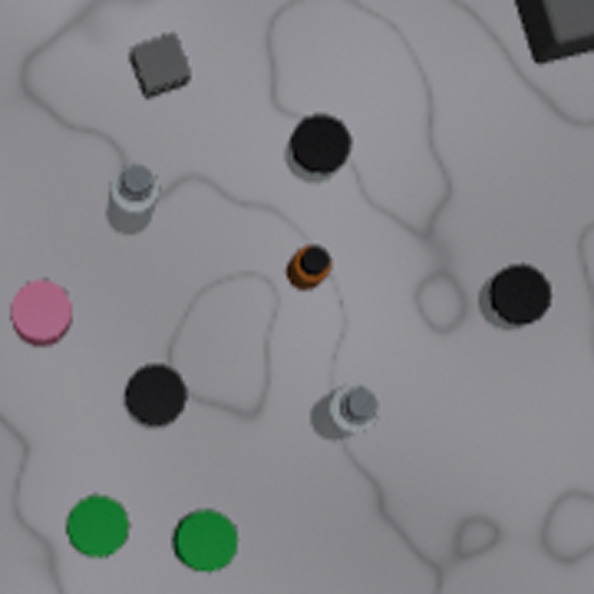

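The enlargements confirm it. In the objects crop, the black-lidded jars are at (321,145), (155,395) and (521,295), and the bottle heads are at (138,180) and (360,405). In the shaker crop, the housing corners are at (75,33), (723,62), (698,559) and (30,535), the handle at (622,163) and the button at (200,483). Now I'll fit the shaker pose.

```bash
python3 - <<'E'
from h import *
from scipy.optimize import least_squares
f=load('top');g=lambda u,v:(120+(u+.5)/4.4-.5,170+(v+.5)/4.4-.5)
px=[(75,33),(723,62),(698,559),(30,535)]; loc=[(.11,.165,.055),(.11,-.185,.055),(-.16,-.185,.055),(-.16,.165,.055)]
px+=[(107,424),(577,440)];loc+=[(-.1,.12,.077),(-.1,-.12,.077)] # rim outer top approx
px+=[(622,160),];loc+=[None]
P=np.array([pix2z(f,*g(u,v),.055)[:2] for u,v in px[:4]]);L=np.array(loc[:4])[:,:2]
def res(q):
    c,s=np.cos(q[2]),np.sin(q[2]); return ((L@np.array([[c,s],[-s,c]])+q[:2])-P).ravel()
q=least_squares(res,[.5,.2,0]);print(q.x,np.degrees(q.x[2]),np.round(q.fun.reshape(-1,2)*1e3,1))
x,y,t=q.x;R=np.array([[np.cos(t),-np.sin(t)],[np.sin(t),np.cos(t)]])
def loc_(u,v,z): return np.round(R.T@(pix2z(f,*g(u,v),z)[:2]-q.x[:2])*1e3,1)
print('rim',loc_(107,424,.077),loc_(577,440,.077),'handletop',loc_(622,160,.129),'btn',[ (z,loc_(200,483,z)) for z in (.067,.075,.085)])
print('bar L end far/near',loc_(127,136,.1),loc_(128,158,.1))
h=lambda u,v:(295+(u+.5)/3.3-.5,145+(v+.5)/3.3-.5)
for n,u,v,z in [('b0',138,180,.118),('b1',360,405,.118),('jA',321,145,.04),('jB',155,395,.04),('jC',521,295,.04)]: print(n,np.round(pix2z(f,*h(u,v),z),4))
# scene cross-check
s=grab('scene')
for p in [(.11,.165,.055),(.11,-.185,.055),(-.16,-.185,.055),(-.16,.165,.055)]:print(np.round(proj(s,[*(R@p[:2]+q.x[:2]),p[2]]),0))
w=grab('wrist');cv2.imwrite('pics/w0.png',w['image'][:,:,::-1]);V=w['view'];print('wcam',-V[:3,:3].T@V[:3,3],V[:3,:3])
E
```

```text
[ 0.54059566  0.21697693 -0.04332467] -2.4823206780415816 [[ 1.4  1.8]
 [ 2.2 -2.2]
 [-2.2 -2.4]
 [-1.4  2.8]]
rim [-101.3  120.6] [-100.2 -119. ] handletop [  36.3 -139.6] btn [(0.067, array([-129. ,   73.9])), (0.075, array([-129.4,   71.6])), (0.085, array([-129.9,   68.8]))]
bar L end far/near [ 44.2 115.8] [ 32.8 114.3]
b0 [ 0.5884 -0.0908  0.118 ]
b1 [ 0.4352 -0.237   0.118 ]
jA [ 0.6321 -0.2291  0.04  ]
jB [ 0.4498 -0.1056  0.04  ]
jC [ 0.5211 -0.371   0.04  ]
[578. 376.]
[334. 330.]
[365. 236.]
[553. 263.]
wcam [ 0.27146013 -0.51161045  0.38328746] [[ 3.53612970e-01 -9.35391459e-01 -8.28886022e-04]
 [ 8.98125967e-01  3.39772584e-01 -2.79149313e-01]
 [ 2.61395516e-01  9.79663734e-02  9.60247350e-01]]
```

View pics/w0.png

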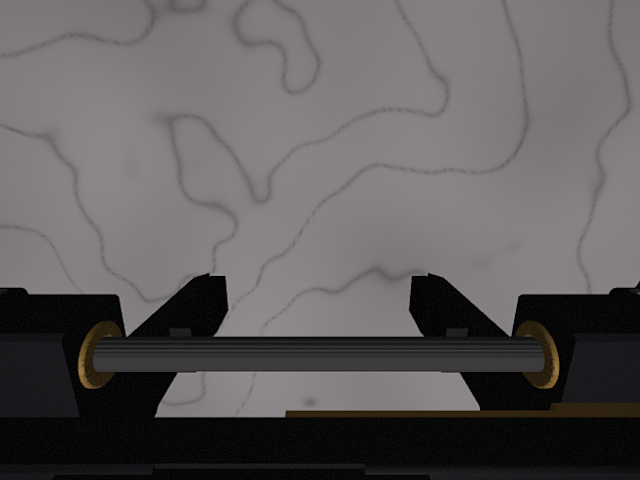

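The wrist view shows only bare bench and the open fingers. The plan is: jars first with the jaws along platform x, then open the bar, place the bottles, bring the bar home, and press the button. I'll start by turning the jaws to platform x.

>>> play_rows:
  deltas:
    - {"dp": [0,0,0],"turn": -9.5,"claw": -1}
    - {"dp": [0,0,0],"turn": -9.5,"claw": -1}
    - {"dp": [0,0,0],"turn": -9.5,"claw": -1}
    - {"dp": [0,0,0],"turn": -9.5,"claw": -1}
    - {"dp": [0,0,0],"turn": -9.5,"claw": -1}
    - {"dp": [0,0,0],"turn": -9.5,"claw": -1}
    - {"dp": [0,0,0],"turn": -9.8,"claw": -1}
    - {"dp": [0,0,0],"turn": 0,"claw": -1}

```text
t: 1.2
position: [0.203, -0.5378, 0.2014]
orientation: [[-0.0, 0.999, -0.046], [0.0, -0.046, -0.999], [-1.0, -0.0, -0.0]]
ft_force: [0.1, 0.5, 0.0]
gripper_width: 0.997
```

```bash
cat >> h.py <<'E'
S=np.array([.5406,.2170]); TH=-.0433
def P(x,y,z=0):  # platform->world
    c,s=np.cos(TH),np.sin(TH); return np.array([S[0]+c*x-s*y,S[1]+s*x+c*y,.067+z])
def st():
    s=r.sense();R=np.array(s['orientation']);print('t %.2f'%s['t'],'tcp',np.round(s['position'],4),'jaw %.2f'%np.degrees(np.arctan2(R[1,1],R[0,1])),'tilt',np.round(R[:,0],3),'w %.3f'%s['gripper_width'],'F',np.round(s['ft_force'],1),'j',np.round(s['joint_positions'],0))
    return s
def to(s,p,tag=''):
    print(tag,'dp',np.round(np.array(s['orientation']).T@(np.array(p)-s['position']),4))
E
python3 - <<'E'
from h import *
s=st();to(s,[.521,-.371,.20],'above C');to(s,[.521,-.371,.006],'C')
E
```

```text
t 1.20 tcp [ 0.203  -0.5378  0.2014] jaw -2.62 tilt [-0.  0. -1.] w 0.997 F [0.1 0.5 0. ] j [-81.  10.  92.   0.  78. -79.]
above C dp [ 0.0014  0.3101 -0.1812]
C dp [ 0.1954  0.3101 -0.1811]
```

>>> play_rows:
  deltas:
    - {"dp": [0,0.052,-0.03],"turn": 0,"claw": -1}
    - {"dp": [0,0.052,-0.03],"turn": 0,"claw": -1}
    - {"dp": [0,0.052,-0.03],"turn": 0,"claw": -1}
    - {"dp": [0,0.052,-0.03],"turn": 0,"claw": -1}
    - {"dp": [0,0.051,-0.03],"turn": 0,"claw": -1}
    - {"dp": [0,0.051,-0.031],"turn": 0,"claw": -1}
    - {"dp": [0.04,0,0],"turn": 0,"claw": -1}
    - {"dp": [0.04,0,0],"turn": 0,"claw": -1}
    - {"dp": [0,0,0],"turn": 0,"claw": -1}
    - {"dp": [0,0,0],"turn": 0,"claw": -1}

```text
t: 2.45
position: [0.5212, -0.3716, 0.1231]
orientation: [[0.001, 0.999, -0.046], [-0.001, -0.046, -0.999], [-1.0, 0.001, 0.001]]
ft_force: [0.6, -1.0, -0.3]
gripper_width: 0.997
```

```bash
python3 - <<'E'
from h import *
s=st();w=grab('wrist');cv2.imwrite('pics/w1.png',w['image'][:,:,::-1])
to(s,[.521,-.371,.006],'C'); print(proj(w,[.521,-.371,.04]))
E
```

```text
t 2.45 tcp [ 0.5212 -0.3716  0.1231] jaw -2.64 tilt [ 0.001 -0.001 -1.   ] w 0.997 F [ 0.6 -1.  -0.3] j [-46.  23.  86.   0.  71. -43.]
C dp [ 0.1171 -0.0004 -0.0007]
[316.32925678 228.05786139]
```

View pics/w1.png

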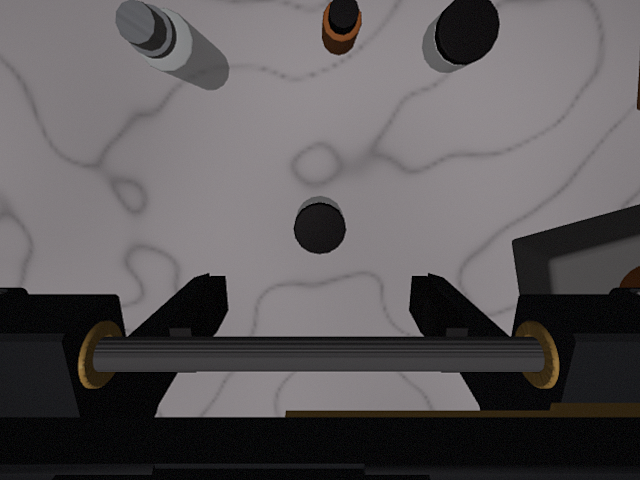

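The wrist view has jar C at (320,228), against a predicted (316,228), so it agrees within 3 mm. Next I'll descend, grip and lift.

>>> play_rows:
  deltas:
    - {"dp": [0.04,0.002,0],"turn": 0,"claw": -1}
    - {"dp": [0.035,0,0],"turn": 0,"claw": -1}
    - {"dp": [0.025,0,0],"turn": 0,"claw": -1}
    - {"dp": [0.017,0,0],"turn": 0,"claw": -1}
    - {"dp": [0,0,0],"turn": 0,"claw": -1}
    - {"dp": [0,0,0],"turn": 0,"claw": 1}
    - {"dp": [0,0,0],"turn": 0,"claw": 1}
    - {"dp": [0,0,0],"turn": 0,"claw": 1}
    - {"dp": [0,0,0],"turn": 0,"claw": 1}
    - {"dp": [0,0,0],"turn": 0,"claw": 1}
    - {"dp": [0,0,0],"turn": 0,"claw": 1}

```text
t: 3.88
position: [0.5227, -0.3709, 0.0046]
orientation: [[-0.0, 0.999, -0.044], [0.0, -0.044, -0.999], [-1.0, -0.0, -0.0]]
ft_force: [0.1, -0.7, 0.6]
gripper_width: 0.337
```

>>> play_rows:
  deltas:
    - {"dp": [-0.02,0,0],"turn": 0,"claw": 1}
    - {"dp": [-0.06,0,0],"turn": 0,"claw": 1}
    - {"dp": [-0.06,0,0],"turn": 0,"claw": 1}
    - {"dp": [-0.06,0,0],"turn": 0,"claw": 1}
    - {"dp": [0,0,0],"turn": 0,"claw": 1}
    - {"dp": [0,0,0],"turn": 0,"claw": 1}

```text
t: 4.62
position: [0.5227, -0.3709, 0.2055]
orientation: [[0.001, 0.999, -0.044], [-0.001, -0.044, -0.999], [-1.0, 0.001, 0.001]]
ft_force: [-0.4, -1.0, -0.2]
gripper_width: 0.008
```

```bash
python3 - <<'E'
from h import *
s=st()
for n,y in (('L',.07),('M',0),('R',-.07)): p=P(-.04,y);print(n,p);to(s,[p[0],p[1],.2],n)
E
```

```text
t 4.62 tcp [ 0.5227 -0.3709  0.2055] jaw -2.52 tilt [ 0.001 -0.001 -1.   ] w 0.008 F [-0.4 -1.  -0.2] j [-46.  18.  82.  -0.  80. -43.]
L [0.50366754 0.28866585 0.067     ]
L dp [ 0.0049 -0.048  -0.6581]
M [0.50063749 0.21873146 0.067     ]
M dp [ 0.005  -0.048  -0.5881]
R [0.49760744 0.14879707 0.067     ]
R dp [ 0.0051 -0.0479 -0.5181]
```

The gripper shut completely, so the grasp missed. I'll look at where jar C is now.

```bash
python3 - <<'E'
from h import *
w=grab('wrist');f=grab('top')
b=cv2.resize(f['image'][145:325,295:475,::-1],None,fx=3,fy=3,interpolation=cv2.INTER_CUBIC)
a=w['image'][:400,:, ::-1]; a=cv2.resize(a,(430,269))
o=np.zeros((540,800,3),np.uint8);o[:540,:540]=b;o[:269//1,540:800]=a[:, 85:345];cv2.imwrite('pics/c2.png',o)
cv2.imwrite('pics/w2.png',w['image'][:,:,::-1])
E
```

```text
(no output)
```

View pics/w2.png

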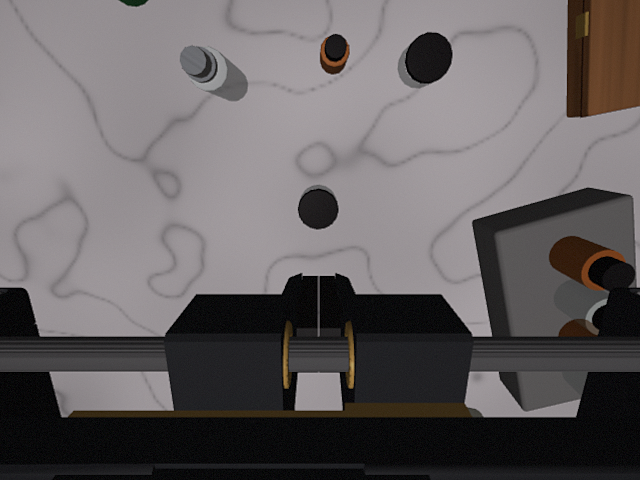

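The wrist view shows jar C still standing, at (318,207). I'll compute its position.

```bash
python3 - <<'E'
from h import *
w=load('wrist');f=load('top')
print('proj old',proj(w,[.521,-.371,.04]),'jar now (wrist)',pix2z(w,318,206,.04),proj(w,[.5227,-.3709,.2055]),w['camera_matrix'][0])
g=f['image'].max(2);m=(g<45).astype(np.uint8);m[:145]=0;m[325:]=0;m[:,:300]=0;m[:,475:]=0
n,l,stt,c=cv2.connectedComponentsWithStats(m)
for i in range(1,n):
    if stt[i,4]>60: print(stt[i],c[i],np.round(pix2z(f,*c[i],.04),4))
E
```

```text
proj old [315.34056542 208.41030404] jar now (wrist) [ 0.52393852 -0.36852025  0.04      ] [316.1688972  266.32403405] [333.28260938   0.         318.19124157]
[452 145  23  19 178] [459.84269663 154.69101124] [ 0.7169 -0.3978  0.04  ]
[383 181  18  16 222] [391.48198198 188.41441441] [ 0.6326 -0.228   0.04  ]
[436 197  39  48 199] [456.55276382 217.54773869] [ 0.561  -0.3825  0.04  ]
[399 247  39  36  97] [417.24742268 265.59793814] [ 0.4461 -0.284   0.04  ]
[333 256  18  18 232] [341.56896552 264.36637931] [ 0.4498 -0.1055  0.04  ]
[354 285  42  40 182] [374.02197802 305.8021978 ] [ 0.3529 -0.1798  0.04  ]
```

Both cameras agree that the jar is still in place at (0.524, -0.368). I'll try again, closing for longer and checking the width before I lift.

>>> play_rows:
  deltas:
    - {"dp": [0.04,0.001,-0.002],"turn": 0,"claw": -1}
    - {"dp": [0.04,0,0],"turn": 0,"claw": -1}
    - {"dp": [0,0,0],"turn": 0,"claw": -1}
    - {"dp": [0,0,0],"turn": 0,"claw": -1}
    - {"dp": [0,0,0],"turn": 0,"claw": -1}
    - {"dp": [0,0,0],"turn": 0,"claw": -1}
    - {"dp": [0.04,0,0],"turn": 0,"claw": -1}
    - {"dp": [0.04,0,0],"turn": 0,"claw": -1}
    - {"dp": [0.025,0,0],"turn": 0,"claw": -1}
    - {"dp": [0.012,0,0],"turn": 0,"claw": -1}
    - {"dp": [0,0,0],"turn": 0,"claw": -1}

```text
t: 6.1
position: [0.5237, -0.3689, 0.0076]
orientation: [[-0.0, 0.999, -0.044], [0.0, -0.044, -0.999], [-1.0, -0.0, -0.0]]
ft_force: [-0.2, 0.4, 0.7]
gripper_width: 0.999
```

>>> play_rows:
  deltas:
    - {"dp": [0,0,0],"turn": 0,"claw": 1}
    - {"dp": [0,0,0],"turn": 0,"claw": 1}
    - {"dp": [0,0,0],"turn": 0,"claw": 1}

```text
t: 6.48
position: [0.5242, -0.3694, 0.0085]
orientation: [[0.001, 0.999, -0.044], [-0.001, -0.044, -0.999], [-1.0, 0.001, 0.001]]
ft_force: [-0.1, 0.5, 0.2]
gripper_width: 0.683
```

>>> play_rows:
  deltas:
    - {"dp": [0,0,0],"turn": 0,"claw": 1}
    - {"dp": [0,0,0],"turn": 0,"claw": 1}
    - {"dp": [0,0,0],"turn": 0,"claw": 1}

```text
t: 6.85
position: [0.5237, -0.3689, 0.0076]
orientation: [[-0.0, 0.999, -0.044], [0.0, -0.044, -0.999], [-1.0, -0.0, -0.0]]
ft_force: [-0.1, -0.3, 0.3]
gripper_width: 0.343
```

>>> play_rows:
  deltas:
    - {"dp": [0,0,0],"turn": 0,"claw": 1}
    - {"dp": [0,0,0],"turn": 0,"claw": 1}

```text
t: 7.1
position: [0.5238, -0.3689, 0.0076]
orientation: [[-0.0, 0.999, -0.044], [0.0, -0.044, -0.999], [-1.0, -0.0, -0.0]]
ft_force: [-0.0, -0.2, -0.6]
gripper_width: 0.113
```

```bash
python3 - <<'E'
from h import *
s=st();w=grab('wrist');cv2.imwrite('pics/w3.png',w['image'][:,:,::-1])
E
```

```text
t 7.10 tcp [ 0.5238 -0.3689  0.0076] jaw -2.53 tilt [-0.  0. -1.] w 0.113 F [-0.  -0.2 -0.6] j [-46.  31.  89.   0.  60. -43.]
```

View pics/w3.png

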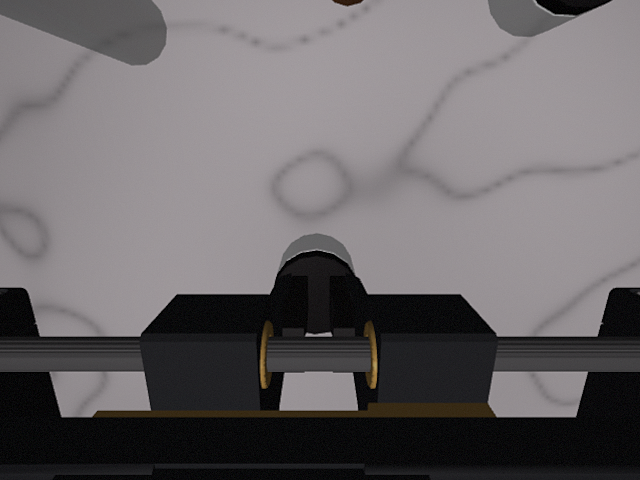

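The wrist view shows the fingers nearly shut at (318,300), in front of or above the lid and not around it. I'll check with the scene camera from the side.

```bash
python3 - <<'E'
from h import *
f=grab('scene');s=r.sense();p=np.array(s['position'])
print(proj(f,p),proj(f,p+[0,0,.0187]),proj(f,[.5239,-.3685,.04]),proj(f,[.5239,-.3685,.0]))
u,v=proj(f,p).astype(int);x0,y0=max(u-75,0),v-80
print(x0,y0);cv2.imwrite('pics/s3.png',cv2.resize(f['image'][y0:y0+110,x0:x0+150,::-1],None,fx=5,fy=5,interpolation=cv2.INTER_CUBIC))
E
```

```text
[146.99817124 273.83266652] [144.97967591 266.30305011] [143.65358217 260.75139458] [147.98435686 276.92109097]
71 193
```

View pics/s3.png

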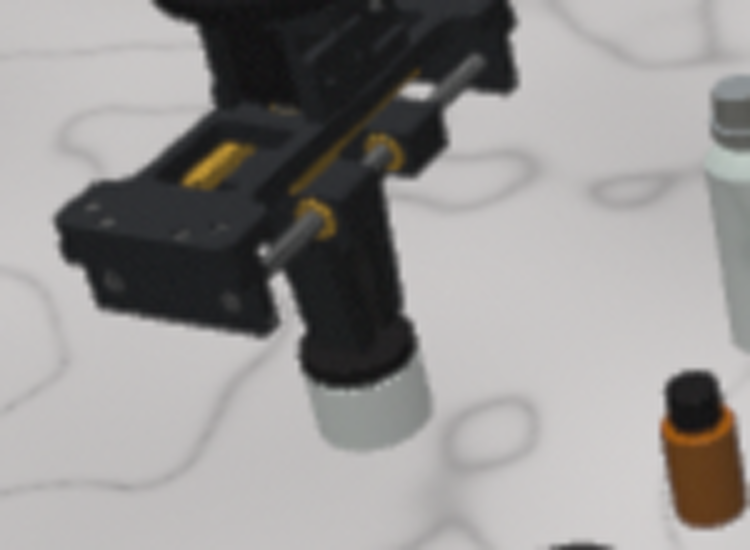

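The scene view shows the fingertips ending at the lid top, at crop pixel (345,345). TCP should project to (380,404), so the physical tips sit about 30–35 mm above the reported TCP. I'll measure that by touching bare bench with shut fingers, beside the jar and in small steps.

>>> play_rows:
  deltas:
    - {"dp": [-0.05,0,0],"turn": 0,"claw": 1}
    - {"dp": [0,0,0.05],"turn": 0,"claw": 1}
    - {"dp": [0,0,0.04],"turn": 0,"claw": 1}
    - {"dp": [0.04,0,0],"turn": 0,"claw": 1}
    - {"dp": [0.015,0,0],"turn": 0,"claw": 1}
    - {"dp": [0,0,0],"turn": 0,"claw": 1}
    - {"dp": [0,0,0],"turn": 0,"claw": 1}

```text
t: 8.07
position: [0.5206, -0.459, 0.0039]
orientation: [[0.001, 0.999, -0.043], [-0.001, -0.043, -0.999], [-1.0, 0.001, 0.001]]
ft_force: [-0.1, -0.5, 0.6]
gripper_width: 0.004
```

>>> play_rows:
  deltas:
    - {"dp": [0.003,0,0],"turn": 0,"claw": 1}
    - {"dp": [0.003,0,0],"turn": 0,"claw": 1}
    - {"dp": [0.003,0,0],"turn": 0,"claw": 1}
    - {"dp": [0,0,0],"turn": 0,"claw": 1}

```text
t: 8.57
position: [0.5196, -0.4586, -0.0068]
orientation: [[-0.0, 0.999, -0.044], [0.0, -0.044, -0.999], [-1.0, -0.0, -0.0]]
ft_force: [0.1, -1.1, -0.9]
gripper_width: 0.004
```

>>> play_rows:
  deltas:
    - {"dp": [0.002,0,0],"turn": 0,"claw": 1}
    - {"dp": [0.002,0,0],"turn": 0,"claw": 1}
    - {"dp": [0.002,0,0],"turn": 0,"claw": 1}
    - {"dp": [0,0,0],"turn": 0,"claw": 1}

```text
t: 9.07
position: [0.5197, -0.4587, -0.0127]
orientation: [[-0.0, 0.999, -0.044], [0.0, -0.044, -0.999], [-1.0, -0.0, -0.0]]
ft_force: [0.1, 0.2, 0.5]
gripper_width: 0.002
```

The reported z is already negative with no contact, which confirms the offset. I'll keep going down in small steps.

>>> play_rows:
  deltas:
    - {"dp": [0.002,0,0],"turn": 0,"claw": 1}
    - {"dp": [0.002,0,0],"turn": 0,"claw": 1}
    - {"dp": [0.002,0,0],"turn": 0,"claw": 1}
    - {"dp": [0,0,0],"turn": 0,"claw": 1}

```text
t: 9.57
position: [0.5197, -0.4587, -0.0187]
orientation: [[-0.0, 0.999, -0.044], [0.0, -0.044, -0.999], [-1.0, -0.0, -0.0]]
ft_force: [-0.0, -0.3, 0.1]
gripper_width: 0.004
```

>>> play_rows:
  deltas:
    - {"dp": [0.002,0,0],"turn": 0,"claw": 1}
    - {"dp": [0.002,0,0],"turn": 0,"claw": 1}
    - {"dp": [0,0,0],"turn": 0,"claw": 1}

```text
t: 9.95
position: [0.5197, -0.4587, -0.0227]
orientation: [[-0.0, 0.999, -0.044], [0.0, -0.044, -0.999], [-1.0, -0.0, -0.0]]
ft_force: [0.8, 0.7, -0.0]
gripper_width: 0.005
```

>>> play_rows:
  deltas:
    - {"dp": [0.002,0,0],"turn": 0,"claw": 1}
    - {"dp": [0,0,0],"turn": 0,"claw": 1}

```text
t: 10.2
position: [0.5197, -0.4588, -0.0246]
orientation: [[-0.0, 0.999, -0.044], [0.0, -0.044, -0.999], [-1.0, -0.0, -0.0]]
ft_force: [-0.6, 0.4, 0.4]
gripper_width: 0.004
```

```bash
python3 - <<'E'
from h import *
s=st();f=grab('scene');p=np.array(s['position'])
for h in (0,.0187,.03,.035,.04): print(h,np.round(proj(f,p+[0,0,h]),1))
u,v=(proj(f,p)+.5).astype(int);x0,y0=max(u-75,0),v-80
print(x0,y0);cv2.imwrite('pics/s4.png',cv2.resize(f['image'][y0:y0+110,x0:x0+150,::-1],None,fx=5,fy=5,interpolation=cv2.INTER_CUBIC))
E
```

```text
t 10.20 tcp [ 0.5197 -0.4588 -0.0246] jaw -2.53 tilt [-0.  0. -1.] w 0.004 F [-0.6  0.4  0.4] j [-51.  39.  80.  -0.  60. -49.]
0 [111.5 279.2]
0.0187 [109.2 272. ]
0.03 [107.8 267.6]
0.035 [107.1 265.6]
0.04 [106.5 263.7]
37 199
```

>>> play_rows:
  deltas:
    - {"dp": [0.002,0,0],"turn": 0,"claw": 1}
    - {"dp": [0.002,0,0],"turn": 0,"claw": 1}
    - {"dp": [0,0,0],"turn": 0,"claw": 1}

```text
t: 10.62
position: [0.5197, -0.4587, -0.0287]
orientation: [[-0.0, 0.999, -0.044], [0.0, -0.044, -0.999], [-1.0, -0.0, -0.0]]
ft_force: [-0.1, -0.7, 0.7]
gripper_width: 0.006
```

>>> play_rows:
  deltas:
    - {"dp": [0.002,0,0],"turn": 0,"claw": 1}
    - {"dp": [0,0,0],"turn": 0,"claw": 1}

```text
t: 10.88
position: [0.5197, -0.4588, -0.0306]
orientation: [[-0.0, 0.999, -0.044], [0.0, -0.044, -0.999], [-1.0, -0.0, -0.0]]
ft_force: [0.1, 1.0, -0.3]
gripper_width: 0.003
```

>>> play_rows:
  deltas:
    - {"dp": [0.002,0,0],"turn": 0,"claw": 1}
    - {"dp": [0,0,0],"turn": 0,"claw": 1}

```text
t: 11.12
position: [0.5197, -0.4588, -0.0326]
orientation: [[-0.0, 0.999, -0.044], [0.0, -0.044, -0.999], [-1.0, -0.0, -0.0]]
ft_force: [-0.9, -0.3, -0.2]
gripper_width: 0.006
```

View pics/s4.png

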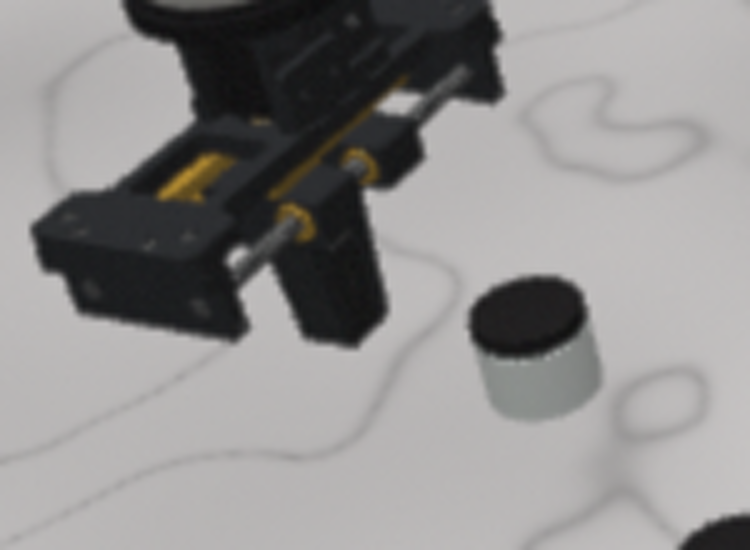

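The scene crop shows the shut tips ending at about (345,340), which puts the offset at about 33–36 mm. I'll finish the touch in 1 mm steps.

>>> play_rows:
  deltas:
    - {"dp": [0.001,0,0],"turn": 0,"claw": 1}
    - {"dp": [0.001,0,0],"turn": 0,"claw": 1}
    - {"dp": [0,0,0],"turn": 0,"claw": 1}

```text
t: 11.5
position: [0.5197, -0.4588, -0.0345]
orientation: [[-0.0, 0.999, -0.044], [0.0, -0.044, -0.999], [-1.0, -0.0, -0.0]]
ft_force: [-0.8, 0.1, 0.6]
gripper_width: 0.002
```

>>> play_rows:
  deltas:
    - {"dp": [0.001,0,0],"turn": 0,"claw": 1}
    - {"dp": [0,0,0],"turn": 0,"claw": 1}

```text
t: 11.75
position: [0.5197, -0.4588, -0.0355]
orientation: [[-0.0, 0.999, -0.044], [0.0, -0.044, -0.999], [-1.0, -0.0, -0.0]]
ft_force: [-0.6, -0.6, 0.8]
gripper_width: 0.006
```

>>> play_rows:
  deltas:
    - {"dp": [0.001,0,0],"turn": 0,"claw": 1}
    - {"dp": [0,0,0],"turn": 0,"claw": 1}

```text
t: 12.0
position: [0.5197, -0.4588, -0.0365]
orientation: [[-0.0, 0.999, -0.044], [0.0, -0.044, -0.999], [-1.0, -0.0, -0.0]]
ft_force: [0.1, -0.2, 0.3]
gripper_width: 0.006
```

>>> play_rows:
  deltas:
    - {"dp": [0.001,0,0],"turn": 0,"claw": 1}
    - {"dp": [0,0,0],"turn": 0,"claw": 1}

```text
t: 12.25
position: [0.5198, -0.4589, -0.0366]
orientation: [[-0.0, 0.999, -0.044], [0.0, -0.044, -0.999], [-1.0, -0.0, -0.0]]
ft_force: [-2.1, 2.8, 5.1]
gripper_width: 0.0
```

Contact comes at a reported z of -0.0366 with 5 N, so true tip height = reported z + 36.6 mm. Now I'll grip jar C properly.

>>> play_rows:
  deltas:
    - {"dp": [-0.06,0,0],"turn": 0,"claw": -1}
    - {"dp": [-0.04,0,0],"turn": 0,"claw": -1}
    - {"dp": [0,0,-0.05],"turn": 0,"claw": -1}
    - {"dp": [0,0,-0.04],"turn": 0,"claw": -1}
    - {"dp": [0,0,0],"turn": 0,"claw": -1}
    - {"dp": [0,0,0],"turn": 0,"claw": -1}
    - {"dp": [0,0,0],"turn": 0,"claw": -1}
    - {"dp": [0,0,0],"turn": 0,"claw": -1}
    - {"dp": [0.04,0,0],"turn": 0,"claw": -1}
    - {"dp": [0.03,0,0],"turn": 0,"claw": -1}
    - {"dp": [0.024,0,0],"turn": 0,"claw": -1}
    - {"dp": [0,0,0],"turn": 0,"claw": -1}

```text
t: 13.75
position: [0.5221, -0.368, -0.0338]
orientation: [[-0.003, 0.999, -0.045], [0.003, -0.045, -0.999], [-1.0, -0.003, -0.003]]
ft_force: [0.4, -0.7, -0.6]
gripper_width: 0.999
```

>>> play_rows:
  deltas:
    - {"dp": [0,0,0],"turn": 0,"claw": 1}
    - {"dp": [0,0,0],"turn": 0,"claw": 1}
    - {"dp": [0,0,0],"turn": 0,"claw": 1}
    - {"dp": [0,0,0],"turn": 0,"claw": 1}
    - {"dp": [0,0,0],"turn": 0,"claw": 1}
    - {"dp": [0,0,0],"turn": 0,"claw": 1}
    - {"dp": [0,0,0],"turn": 0,"claw": 1}
    - {"dp": [0,0,0],"turn": 0,"claw": 1}

```text
t: 14.75
position: [0.5239, -0.3691, -0.031]
orientation: [[0.0, 0.999, -0.044], [-0.0, -0.044, -0.999], [-1.0, 0.0, 0.0]]
ft_force: [-1.4, 0.9, 5.1]
gripper_width: 0.492
```

>>> play_rows:
  deltas:
    - {"dp": [-0.01,0,0],"turn": 0,"claw": 1}
    - {"dp": [-0.04,0,0],"turn": 0,"claw": 1}
    - {"dp": [-0.06,0,0],"turn": 0,"claw": 1}
    - {"dp": [-0.06,0,0],"turn": 0,"claw": 1}
    - {"dp": [0,0,0],"turn": 0,"claw": 1}

```text
t: 15.38
position: [0.5268, -0.3719, 0.1457]
orientation: [[0.008, 0.999, -0.044], [-0.008, -0.044, -0.999], [-1.0, 0.009, 0.008]]
ft_force: [-0.0, -0.4, -0.8]
gripper_width: 0.492
```

```bash
cat >> h.py <<'E'
OFF=.0366
def tip(p): return [p[0],p[1],p[2]-OFF]   # wanted tip position -> reported TCP
E
python3 - <<'E'
from h import *
s=st()
for n,y in (('L',.07),('M',0),('R',-.07)): p=P(-.04,y);to(s,tip([p[0],p[1],.067+.006]),n)
E
```

```text
t 15.38 tcp [ 0.5268 -0.3719  0.1457] jaw -2.52 tilt [ 0.008 -0.008 -1.   ] w 0.492 F [-0.  -0.4 -0.8] j [-46.  21.  85.   0.  73. -43.]
L dp [ 0.1035 -0.0531 -0.6597]
M dp [ 0.1041 -0.053  -0.5897]
R dp [ 0.1046 -0.053  -0.5197]
```

Jar C is gripped at width 0.492, about 43 mm. I'll carry it to the left slot.

>>> play_rows:
  deltas:
    - {"dp": [0,-0.004,-0.055],"turn": 0,"claw": 1}
    - {"dp": [0,-0.004,-0.055],"turn": 0,"claw": 1}
    - {"dp": [0,-0.004,-0.055],"turn": 0,"claw": 1}
    - {"dp": [0,-0.004,-0.055],"turn": 0,"claw": 1}
    - {"dp": [0,-0.004,-0.055],"turn": 0,"claw": 1}
    - {"dp": [0,-0.004,-0.055],"turn": 0,"claw": 1}
    - {"dp": [0,-0.004,-0.055],"turn": 0,"claw": 1}
    - {"dp": [0,-0.004,-0.055],"turn": 0,"claw": 1}
    - {"dp": [0,-0.004,-0.055],"turn": 0,"claw": 1}
    - {"dp": [0,-0.004,-0.055],"turn": 0,"claw": 1}
    - {"dp": [0,-0.004,-0.055],"turn": 0,"claw": 1}
    - {"dp": [0,-0.004,-0.055],"turn": 0,"claw": 1}

```text
t: 16.88
position: [0.5038, 0.294, 0.1373]
orientation: [[-0.002, 0.999, -0.044], [-0.001, -0.044, -0.999], [-1.0, -0.002, 0.001]]
ft_force: [1.0, -0.8, -1.3]
gripper_width: 0.492
```

>>> play_rows:
  deltas:
    - {"dp": [0,0,0],"turn": 0,"claw": 1}
    - {"dp": [0,0,0],"turn": 0,"claw": 1}

```text
t: 17.12
position: [0.504, 0.292, 0.1374]
orientation: [[-0.002, 0.999, -0.043], [-0.001, -0.043, -0.999], [-1.0, -0.002, 0.001]]
ft_force: [0.4, -0.2, -1.2]
gripper_width: 0.493
```

```bash
python3 - <<'E'
from h import *
s=st()
for n,y in (('L',.07),): p=P(-.04,y);to(s,tip([p[0],p[1],.067+.006]),n)
E
```

```text
t 17.12 tcp [0.504  0.292  0.1374] jaw -2.49 tilt [-0.002 -0.001 -1.   ] w 0.493 F [ 0.4 -0.2 -1.2] j [18. 15. 94. -0. 71. 21.]
L dp [ 0.101  -0.      0.0032]
```

>>> play_rows:
  deltas:
    - {"dp": [0.04,0,0.003],"turn": 0,"claw": 1}
    - {"dp": [0.03,0,0],"turn": 0,"claw": 1}
    - {"dp": [0.02,0,0],"turn": 0,"claw": 1}
    - {"dp": [0.006,0,0],"turn": 0,"claw": 1}
    - {"dp": [0.003,0,0],"turn": 0,"claw": 1}
    - {"dp": [0.002,0,0],"turn": 0,"claw": 1}
    - {"dp": [0,0,0],"turn": 0,"claw": 1}
    - {"dp": [0,0,0],"turn": 0,"claw": 1}

```text
t: 18.12
position: [0.5051, 0.2897, 0.0382]
orientation: [[0.001, 0.999, -0.044], [0.0, -0.044, -0.999], [-1.0, 0.001, -0.0]]
ft_force: [0.1, -1.4, -0.6]
gripper_width: 0.489
```

>>> play_rows:
  deltas:
    - {"dp": [0,0,0],"turn": 0,"claw": -0.36}
    - {"dp": [0,0,0],"turn": 0,"claw": -0.36}
    - {"dp": [0,0,0],"turn": 0,"claw": -0.36}
    - {"dp": [0,0,0],"turn": 0,"claw": -0.36}

```text
t: 18.62
position: [0.5048, 0.2895, 0.0377]
orientation: [[0.0, 0.999, -0.044], [-0.0, -0.044, -0.999], [-1.0, 0.0, 0.0]]
ft_force: [-0.1, 0.2, 0.6]
gripper_width: 0.681
```

>>> play_rows:
  deltas:
    - {"dp": [-0.02,0,0],"turn": 0,"claw": -0.36}
    - {"dp": [-0.05,0,0],"turn": 0,"claw": -0.36}
    - {"dp": [-0.05,0,0],"turn": 0,"claw": -0.36}
    - {"dp": [0,0,0],"turn": 0,"claw": -1}
    - {"dp": [0,0,0],"turn": 0,"claw": -1}

```text
t: 19.25
position: [0.5047, 0.2895, 0.1582]
orientation: [[0.001, 0.999, -0.044], [0.0, -0.044, -0.999], [-1.0, 0.001, -0.0]]
ft_force: [-0.4, 0.4, 0.0]
gripper_width: 0.882
```

```bash
python3 - <<'E'
from h import *
s=st();f=grab('top');w=grab('wrist')
cv2.imwrite('pics/t5.png',w['image'][:,:,::-1])
to(s,tip([.4498,-.1055,.175]),'B up');p=P(-.04,.07);print(proj(w,[*p[:2],.107]))
g=f['image'].max(2);m=(g<45).astype(np.uint8);m[:145]=0;m[325:]=0;m[:,:300]=0;m[:,475:]=0
n,l,stt,c=cv2.connectedComponentsWithStats(m)
for i in range(1,n):
    if stt[i,4]>60: print(stt[i],c[i],np.round(pix2z(f,*c[i],.04),4))
E
```

```text
t 19.25 tcp [0.5047 0.2895 0.1582] jaw -2.53 tilt [ 0.001  0.    -1.   ] w 0.882 F [-0.4  0.4  0. ] j [18. 14. 93.  0. 73. 21.]
B up dp [ 0.0197 -0.0374  0.397 ]
[316.12192048 241.57551656]
[452 145  23  19 190] [460.3        154.92105263] [ 0.7163 -0.3989  0.04  ]
[383 181  18  16 230] [391.57391304 188.38695652] [ 0.6326 -0.2283  0.04  ]
[333 256  18  18 243] [341.58436214 264.39506173] [ 0.4497 -0.1055  0.04  ]
```

View pics/t5.png

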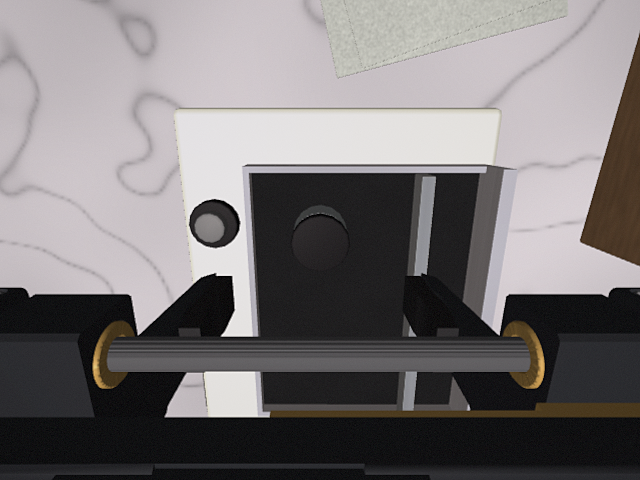

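The wrist view shows jar C upright on the platform at (320,243), as predicted. Next is jar B, which is unmoved at (0.450,-0.1055).

>>> play_rows:
  deltas:
    - {"dp": [0,-0.005,0.057],"turn": 0,"claw": -1}
    - {"dp": [0,-0.005,0.057],"turn": 0,"claw": -1}
    - {"dp": [0,-0.005,0.057],"turn": 0,"claw": -1}
    - {"dp": [0,-0.005,0.057],"turn": 0,"claw": -1}
    - {"dp": [0,-0.005,0.057],"turn": 0,"claw": -1}
    - {"dp": [0,-0.006,0.056],"turn": 0,"claw": -1}
    - {"dp": [0,-0.006,0.056],"turn": 0,"claw": -1}
    - {"dp": [0.06,0,0],"turn": 0,"claw": -1}
    - {"dp": [0.05,0,0],"turn": 0,"claw": -1}
    - {"dp": [0,0,0],"turn": 0,"claw": -1}
    - {"dp": [0,0,0],"turn": 0,"claw": -1}

```text
t: 20.72
position: [0.4508, -0.1056, 0.0485]
orientation: [[0.0, 0.999, -0.044], [-0.0, -0.044, -0.999], [-1.0, 0.0, 0.0]]
ft_force: [1.0, -0.7, -0.4]
gripper_width: 1.003
```

```bash
python3 - <<'E'
from h import *
s=st();to(s,tip([.4497,-.1055,.006]),'B')
E
```

```text
t 20.73 tcp [ 0.4508 -0.1056  0.0485] jaw -2.51 tilt [ 0. -0. -1.] w 1.003 F [ 1.  -0.7 -0.4] j [-28.   8. 115.  -0.  57. -25.]
B dp [ 0.0791 -0.0011 -0.    ]
```

>>> play_rows:
  deltas:
    - {"dp": [0.04,-0.001,0],"turn": 0,"claw": -1}
    - {"dp": [0.025,0,0],"turn": 0,"claw": -1}
    - {"dp": [0.014,0,0],"turn": 0,"claw": -1}
    - {"dp": [0,0,0],"turn": 0,"claw": -1}
    - {"dp": [0,0,0],"turn": 0,"claw": 1}
    - {"dp": [0,0,0],"turn": 0,"claw": 1}
    - {"dp": [0,0,0],"turn": 0,"claw": 1}
    - {"dp": [0,0,0],"turn": 0,"claw": 1}
    - {"dp": [0,0,0],"turn": 0,"claw": 1}
    - {"dp": [0,0,0],"turn": 0,"claw": 1}
    - {"dp": [0,0,0],"turn": 0,"claw": 1}
    - {"dp": [0,0,0],"turn": 0,"claw": 1}

```text
t: 22.22
position: [0.4495, -0.1055, -0.0312]
orientation: [[0.0, 0.999, -0.044], [-0.0, -0.044, -0.999], [-1.0, 0.0, 0.0]]
ft_force: [-0.7, 1.2, 3.4]
gripper_width: 0.484
```

>>> play_rows:
  deltas:
    - {"dp": [-0.01,0,0],"turn": 0,"claw": 1}
    - {"dp": [-0.04,0,0],"turn": 0,"claw": 1}
    - {"dp": [-0.06,0,0],"turn": 0,"claw": 1}
    - {"dp": [-0.06,0,0],"turn": 0,"claw": 1}
    - {"dp": [0,0,0],"turn": 0,"claw": 1}
    - {"dp": [0,0,0],"turn": 0,"claw": 1}

```text
t: 22.98
position: [0.4488, -0.1051, 0.1382]
orientation: [[-0.0, 0.999, -0.044], [0.0, -0.044, -0.999], [-1.0, -0.0, -0.0]]
ft_force: [-0.3, 0.5, -1.2]
gripper_width: 0.491
```

```bash
python3 - <<'E'
from h import *
s=st();p=P(-.04,0);to(s,tip([p[0],p[1],.067+.006]),'M')
E
```

```text
t 22.98 tcp [ 0.4488 -0.1051  0.1382] jaw -2.53 tilt [-0.  0. -1.] w 0.491 F [-0.3  0.5 -1.2] j [-28.  -0. 112.  -0.  69. -25.]
M dp [ 0.1018  0.0376 -0.3258]
```

>>> play_rows:
  deltas:
    - {"dp": [0,0.007,-0.055],"turn": 0,"claw": 1}
    - {"dp": [0,0.007,-0.055],"turn": 0,"claw": 1}
    - {"dp": [0,0.006,-0.054],"turn": 0,"claw": 1}
    - {"dp": [0,0.006,-0.054],"turn": 0,"claw": 1}
    - {"dp": [0,0.006,-0.054],"turn": 0,"claw": 1}
    - {"dp": [0,0.006,-0.054],"turn": 0,"claw": 1}
    - {"dp": [0,0,0],"turn": 0,"claw": 1}
    - {"dp": [0.04,0,0],"turn": 0,"claw": 1}
    - {"dp": [0.03,0,0],"turn": 0,"claw": 1}
    - {"dp": [0.015,0,0],"turn": 0,"claw": 1}
    - {"dp": [0,0,0],"turn": 0,"claw": 1}
    - {"dp": [0,0,0],"turn": 0,"claw": 1}

```text
t: 24.48
position: [0.5024, 0.2184, 0.0544]
orientation: [[0.001, 0.999, -0.045], [0.0, -0.045, -0.999], [-1.0, 0.001, -0.0]]
ft_force: [0.2, 0.3, -1.5]
gripper_width: 0.488
```

```bash
python3 - <<'E'
from h import *
s=st();p=P(-.04,0);to(s,tip([p[0],p[1],.067+.006]),'M')
E
```

```text
t 24.48 tcp [0.5024 0.2184 0.0544] jaw -2.55 tilt [ 0.001  0.    -1.   ] w 0.488 F [ 0.2  0.3 -1.5] j [ 11.  17. 102.  -0.  60.  14.]
M dp [ 0.018  -0.0018 -0.0002]
```

>>> play_rows:
  deltas:
    - {"dp": [0.01,-0.002,0],"turn": 0,"claw": 1}
    - {"dp": [0.004,0,0],"turn": 0,"claw": 1}
    - {"dp": [0.002,0,0],"turn": 0,"claw": 1}
    - {"dp": [0.001,0,0],"turn": 0,"claw": 1}
    - {"dp": [0.0005,0,0],"turn": 0,"claw": 1}
    - {"dp": [0,0,0],"turn": 0,"claw": 1}
    - {"dp": [0,0,0],"turn": 0,"claw": -0.36}
    - {"dp": [0,0,0],"turn": 0,"claw": -0.36}
    - {"dp": [0,0,0],"turn": 0,"claw": -0.36}
    - {"dp": [0,0,0],"turn": 0,"claw": -0.36}

```text
t: 25.72
position: [0.4997, 0.2187, 0.0362]
orientation: [[0.0, 0.999, -0.044], [0.0, -0.044, -0.999], [-1.0, 0.0, -0.0]]
ft_force: [-0.1, -0.5, 0.4]
gripper_width: 0.678
```

>>> play_rows:
  deltas:
    - {"dp": [-0.02,0,0],"turn": 0,"claw": -0.36}
    - {"dp": [-0.05,0,0],"turn": 0,"claw": -0.36}
    - {"dp": [-0.05,0,0],"turn": 0,"claw": -0.36}
    - {"dp": [0,0,0],"turn": 0,"claw": -1}
    - {"dp": [0,0,0],"turn": 0,"claw": -1}

```text
t: 26.35
position: [0.4992, 0.2186, 0.1556]
orientation: [[-0.001, 0.999, -0.044], [-0.0, -0.044, -0.999], [-1.0, -0.001, 0.0]]
ft_force: [-0.2, -0.5, -0.2]
gripper_width: 0.879
```

```bash
cat >> h.py <<'E'
def lids(x0=300):
    f=grab('top');g=f['image'].max(2);m=(g<45).astype(np.uint8);m[:145]=0;m[325:]=0;m[:,:x0]=0;m[:,475:]=0
    n,l,stt,c=cv2.connectedComponentsWithStats(m)
    for i in range(1,n):
        if 150<stt[i,4]<300 and max(stt[i,2:4])<22: print(np.round(c[i],1),np.round(pix2z(f,*c[i],.04),4))
E
python3 - <<'E'
from h import *
s=st();lids();to(s,tip([.6326,-.2283,.15]),'A');w=grab('wrist');np.save('/tmp/wm.npy',w['image'])
E
```

```text
t 26.35 tcp [0.4992 0.2186 0.1556] jaw -2.53 tilt [-0.001 -0.    -1.   ] w 0.879 F [-0.2 -0.5 -0.2] j [11.  9. 99.  0. 72. 14.]
[391.6 188.4] [ 0.6326 -0.2282  0.04  ]
A dp [0.0421 0.153  0.4406]
```

>>> play_rows:
  deltas:
    - {"dp": [0,0.019,0.055],"turn": 0,"claw": -1}
    - {"dp": [0,0.019,0.055],"turn": 0,"claw": -1}
    - {"dp": [0,0.019,0.055],"turn": 0,"claw": -1}
    - {"dp": [0,0.019,0.055],"turn": 0,"claw": -1}
    - {"dp": [0,0.019,0.055],"turn": 0,"claw": -1}
    - {"dp": [0,0.019,0.055],"turn": 0,"claw": -1}
    - {"dp": [0,0.019,0.055],"turn": 0,"claw": -1}
    - {"dp": [0,0.02,0.055],"turn": 0,"claw": -1}
    - {"dp": [0.05,0,0],"turn": 0,"claw": -1}
    - {"dp": [0.05,0,0],"turn": 0,"claw": -1}
    - {"dp": [0,0,0],"turn": 0,"claw": -1}
    - {"dp": [0,0,0],"turn": 0,"claw": -1}

```text
t: 27.95
position: [0.6336, -0.2277, 0.0569]
orientation: [[0.0, 0.999, -0.044], [-0.0, -0.044, -0.999], [-1.0, 0.0, 0.0]]
ft_force: [0.9, 0.2, 0.9]
gripper_width: 0.999
```

```bash
python3 - <<'E'
from h import *
s=st();to(s,tip([.6326,-.2283,.006]),'A');w=grab('wrist');print(proj(w,[.6326,-.2283,.04]))
g=w['image'].max(2);m=(g<60).astype(np.uint8);m[265:]=0;n,l,stt,c=cv2.connectedComponentsWithStats(m)
for i in range(1,n):
    if stt[i,4]>400: print(stt[i],c[i],pix2z(w,*c[i],.04))
E
```

```text
t 27.95 tcp [ 0.6336 -0.2277  0.0569] jaw -2.52 tilt [ 0. -0. -1.] w 0.999 F [0.9 0.2 0.9] j [-30.  31.  83.   0.  66. -27.]
A dp [ 0.0875 -0.001   0.0006]
[314.7539047  257.30701817]
[ 526   66   33  199 5249] [540.8824538  162.87159459] [ 0.76775216 -0.17525815  0.04      ]
[168 218  49  47 924] [199.08982684 234.42857143] [ 0.56134605 -0.21004644  0.04      ]
[ 286  225   67   40 2210] [319.3321267  246.99004525] [ 0.63579864 -0.22152584  0.04      ]
[150 239  42  26 863] [171.21089224 253.44727694] [ 0.54191695 -0.22176133  0.04      ]
```

>>> play_rows:
  deltas:
    - {"dp": [0.04,0.001,0],"turn": 0,"claw": -1}
    - {"dp": [0.03,0,0],"turn": 0,"claw": -1}
    - {"dp": [0.017,0,0],"turn": 0,"claw": -1}
    - {"dp": [0,0,0],"turn": 0,"claw": -1}
    - {"dp": [0,0,0],"turn": 0,"claw": 1}
    - {"dp": [0,0,0],"turn": 0,"claw": 1}
    - {"dp": [0,0,0],"turn": 0,"claw": 1}
    - {"dp": [0,0,0],"turn": 0,"claw": 1}
    - {"dp": [0,0,0],"turn": 0,"claw": 1}
    - {"dp": [0,0,0],"turn": 0,"claw": 1}
    - {"dp": [0,0,0],"turn": 0,"claw": 1}
    - {"dp": [0,0,0],"turn": 0,"claw": 1}

```text
t: 29.5
position: [0.6342, -0.2277, -0.0307]
orientation: [[0.0, 0.999, -0.044], [-0.0, -0.044, -0.999], [-1.0, 0.0, 0.0]]
ft_force: [0.9, 0.4, 2.5]
gripper_width: 0.491
```

>>> play_rows:
  deltas:
    - {"dp": [-0.01,0,0],"turn": 0,"claw": 1}
    - {"dp": [-0.04,0,0],"turn": 0,"claw": 1}
    - {"dp": [-0.06,0,0],"turn": 0,"claw": 1}
    - {"dp": [-0.06,0,0],"turn": 0,"claw": 1}
    - {"dp": [0,0,0],"turn": 0,"claw": 1}
    - {"dp": [0,0,0],"turn": 0,"claw": 1}

```text
t: 30.25
position: [0.6337, -0.2274, 0.1388]
orientation: [[-0.0, 0.999, -0.044], [0.0, -0.044, -0.999], [-1.0, -0.0, -0.0]]
ft_force: [0.4, -0.4, -1.0]
gripper_width: 0.489
```

```bash
python3 - <<'E'
from h import *
s=st();p=P(-.04,-.07);to(s,tip([p[0],p[1],.067+.006]),'R')
E
```

```text
t 30.25 tcp [ 0.6337 -0.2274  0.1388] jaw -2.52 tilt [-0.  0. -1.] w 0.489 F [ 0.4 -0.4 -1. ] j [-30.  26.  80.  -0.  74. -27.]
R dp [ 0.1026 -0.1524 -0.3698]
```

>>> play_rows:
  deltas:
    - {"dp": [0,-0.022,-0.053],"turn": 0,"claw": 1}
    - {"dp": [0,-0.022,-0.053],"turn": 0,"claw": 1}
    - {"dp": [0,-0.022,-0.053],"turn": 0,"claw": 1}
    - {"dp": [0,-0.022,-0.053],"turn": 0,"claw": 1}
    - {"dp": [0,-0.022,-0.053],"turn": 0,"claw": 1}
    - {"dp": [0,-0.022,-0.053],"turn": 0,"claw": 1}
    - {"dp": [0,-0.021,-0.052],"turn": 0,"claw": 1}
    - {"dp": [0,0,0],"turn": 0,"claw": 1}
    - {"dp": [0.045,0,0],"turn": 0,"claw": 1}
    - {"dp": [0.04,0,0],"turn": 0,"claw": 1}
    - {"dp": [0,0,0],"turn": 0,"claw": 1}
    - {"dp": [0,0,0],"turn": 0,"claw": 1}

```text
t: 31.75
position: [0.498, 0.1481, 0.0545]
orientation: [[-0.0, 0.999, -0.045], [-0.0, -0.045, -0.999], [-1.0, -0.0, 0.0]]
ft_force: [0.7, -0.5, -1.1]
gripper_width: 0.491
```

```bash
python3 - <<'E'
from h import *
s=st();p=P(-.04,-.07);to(s,tip([p[0],p[1],.067+.006]),'R')
E
```

```text
t 31.75 tcp [0.498  0.1481 0.0545] jaw -2.57 tilt [-0. -0. -1.] w 0.491 F [ 0.7 -0.5 -1.1] j [  3.  14. 106.  -0.  59.   6.]
R dp [ 0.0181 -0.0005 -0.0007]
```

>>> play_rows:
  deltas:
    - {"dp": [0.01,0,0],"turn": 0,"claw": 1}
    - {"dp": [0.004,0,0],"turn": 0,"claw": 1}
    - {"dp": [0.002,0,0],"turn": 0,"claw": 1}
    - {"dp": [0.001,0,0],"turn": 0,"claw": 1}
    - {"dp": [0.0005,0,0],"turn": 0,"claw": 1}
    - {"dp": [0,0,0],"turn": 0,"claw": 1}
    - {"dp": [0,0,0],"turn": 0,"claw": -0.36}
    - {"dp": [0,0,0],"turn": 0,"claw": -0.36}
    - {"dp": [0,0,0],"turn": 0,"claw": -0.36}
    - {"dp": [0,0,0],"turn": 0,"claw": -0.36}

```text
t: 33.0
position: [0.4976, 0.1487, 0.0367]
orientation: [[0.0, 0.999, -0.044], [-0.0, -0.044, -0.999], [-1.0, 0.0, 0.0]]
ft_force: [0.5, -1.1, 0.5]
gripper_width: 0.682
```

>>> play_rows:
  deltas:
    - {"dp": [-0.02,0,0],"turn": 0,"claw": -0.36}
    - {"dp": [-0.04,0,0],"turn": 0,"claw": -0.36}
    - {"dp": [-0.04,0,0],"turn": 0,"claw": -0.36}
    - {"dp": [0,0.024,0.035],"turn": 0,"claw": -0.36}
    - {"dp": [0,0.053,0.035],"turn": 0,"claw": -0.36}
    - {"dp": [0,0,0],"turn": 0,"claw": -0.36}
    - {"dp": [0,0,0],"turn": 0,"claw": -0.36}

```text
t: 33.88
position: [0.5698, 0.0761, 0.136]
orientation: [[-0.002, 0.999, -0.045], [0.0, -0.045, -0.999], [-1.0, -0.002, -0.0]]
ft_force: [-0.3, -0.8, 0.5]
gripper_width: 0.674
```

```bash
python3 - <<'E'
from h import *
s=st();w=grab('wrist');p=P(.037,-.14,.026);to(s,tip(p),'handle')
for q in [(.037,-.14,.062),(.037,-.14,.045),(-.04,0,.04),(-.04,.07,.04),(-.04,-.07,.04),(.09,.115,.035)]: print(q,proj(w,P(*q)))
cv2.imwrite('pics/w6.png',w['image'][:,:,::-1])
E
```

```text
t 33.88 tcp [0.5698 0.0761 0.136 ] jaw -2.56 tilt [-0.002  0.    -1.   ] w 0.674 F [-0.3 -0.8  0.5] j [-4. 14. 95.  0. 70. -2.]
handle dp [0.0796 0.0019 0.0005]
(0.037, -0.14, 0.062) [319.0256196  262.77390842]
(0.037, -0.14, 0.045) [319.00462226 253.39802224]
(-0.04, 0, 0.04) [179.81091163  11.53655377]
(-0.04, 0.07, 0.04) [ 163.28205474 -150.75915016]
(-0.04, -0.07, 0.04) [193.17003482 142.70886154]
(0.09, 0.115, 0.035) [ 431.5421466  -265.25372272]
```

View pics/w6.png

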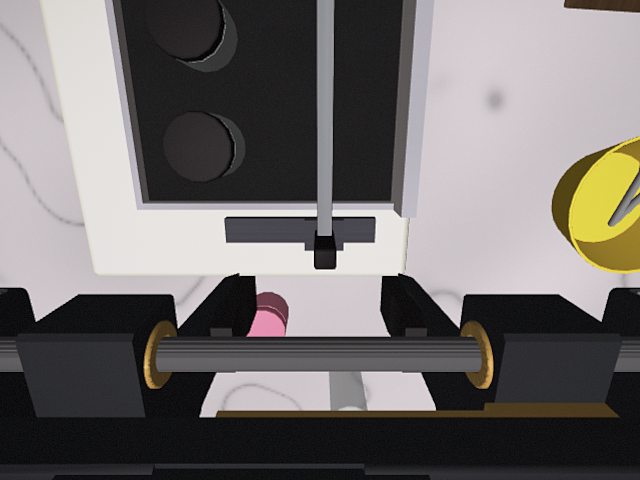

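The wrist view shows the handle top at (325,257), with the same bias of about +6 px that the placed jar at (199,146) has. So the handle is at platform x of about 37 mm. I'll descend, grip it and pull the bar open.

>>> play_rows:
  deltas:
    - {"dp": [0.04,0.001,0],"turn": 0,"claw": -0.36}
    - {"dp": [0.03,0,0],"turn": 0,"claw": -0.36}
    - {"dp": [0.01,0,0],"turn": 0,"claw": -0.36}
    - {"dp": [0,0,0],"turn": 0,"claw": 1}
    - {"dp": [0,0,0],"turn": 0,"claw": 1}
    - {"dp": [0,0,0],"turn": 0,"claw": 1}
    - {"dp": [0,0,0],"turn": 0,"claw": 1}
    - {"dp": [0,0,0],"turn": 0,"claw": 1}
    - {"dp": [0,0,0],"turn": 0,"claw": 1}
    - {"dp": [0,0,0],"turn": 0,"claw": 1}
    - {"dp": [0,0,0],"turn": 0,"claw": 1}

```text
t: 35.3
position: [0.5723, 0.0758, 0.0571]
orientation: [[0.001, 0.999, -0.044], [-0.0, -0.044, -0.999], [-1.0, 0.001, 0.0]]
ft_force: [1.7, 0.4, 3.8]
gripper_width: 0.151
```

>>> play_rows:
  deltas:
    - {"dp": [0,-0.005,0],"turn": 0,"claw": 1}
    - {"dp": [0,-0.008,0],"turn": 0,"claw": 1}
    - {"dp": [0,-0.008,0],"turn": 0,"claw": 1}
    - {"dp": [0,-0.006,0],"turn": 0,"claw": 1}
    - {"dp": [0,-0.004,0],"turn": 0,"claw": 1}
    - {"dp": [0,0,0],"turn": 0,"claw": 1}

```text
t: 36.05
position: [0.54, 0.0772, 0.0571]
orientation: [[-0.0, 0.999, -0.044], [-0.0, -0.044, -0.999], [-1.0, -0.0, 0.0]]
ft_force: [-1.1, 0.3, 7.6]
gripper_width: 0.156
```

>>> play_rows:
  deltas:
    - {"dp": [0,-0.002,0],"turn": 0,"claw": 1}
    - {"dp": [0,-0.001,0],"turn": 0,"claw": 1}
    - {"dp": [0,0,0],"turn": 0,"claw": 1}

```text
t: 36.42
position: [0.5375, 0.0774, 0.0571]
orientation: [[0.001, 0.999, -0.044], [-0.0, -0.044, -0.999], [-1.0, 0.001, 0.0]]
ft_force: [1.0, -0.8, 6.3]
gripper_width: 0.156
```

```bash
python3 - <<'E'
from h import *
s=st();c,n=np.cos(TH),np.sin(TH);d=np.array(s['position'])[:2]-S;print('platform xy',d@[c,n],d@[-n,c])
E
```

```text
t 36.42 tcp [0.5375 0.0774 0.0571] jaw -2.52 tilt [ 0.001 -0.    -1.   ] w 0.156 F [ 1.  -0.8  6.3] j [ -4.  16. 103.  -0.  60.  -2.]
platform xy 0.002981081219151871 -0.13964172152373644
```

>>> play_rows:
  deltas:
    - {"dp": [0,-0.001,0],"turn": 0,"claw": 1}
    - {"dp": [0,0,0],"turn": 0,"claw": 1}

```text
t: 36.67
position: [0.537, 0.0774, 0.0571]
orientation: [[0.002, 0.999, -0.044], [-0.0, -0.044, -0.999], [-1.0, 0.002, 0.0]]
ft_force: [3.3, 0.2, 5.9]
gripper_width: 0.156
```

>>> play_rows:
  deltas:
    - {"dp": [0,-0.001,0],"turn": 0,"claw": 1}
    - {"dp": [0,0,0],"turn": 0,"claw": 1}

```text
t: 36.92
position: [0.5371, 0.0774, 0.0571]
orientation: [[0.003, 0.999, -0.044], [-0.0, -0.044, -0.999], [-1.0, 0.004, -0.0]]
ft_force: [7.6, 0.5, 2.3]
gripper_width: 0.158
```

>>> play_rows:
  deltas:
    - {"dp": [0,-0.001,0],"turn": 0,"claw": 1}
    - {"dp": [0,0,0],"turn": 0,"claw": 1}

```text
t: 37.17
position: [0.5372, 0.0774, 0.0572]
orientation: [[0.006, 0.999, -0.045], [-0.0, -0.045, -0.999], [-1.0, 0.006, -0.0]]
ft_force: [11.9, 0.9, -2.3]
gripper_width: 0.158
```

The bar hits its stop at platform x of about 2.5 mm, where 2.0 was expected, so it is fully open and the shaker fit is good to 0.5 mm. I'll back off, release, and go to the first bottle.

>>> play_rows:
  deltas:
    - {"dp": [0,0.003,0],"turn": 0,"claw": 1}
    - {"dp": [0,0,0],"turn": 0,"claw": -0.4}
    - {"dp": [0,0,0],"turn": 0,"claw": -0.4}
    - {"dp": [0,0,0],"turn": 0,"claw": -0.4}
    - {"dp": [0,0,0],"turn": 0,"claw": -0.4}
    - {"dp": [0,0,0],"turn": 0,"claw": -0.4}
    - {"dp": [-0.03,0,0],"turn": 0,"claw": -1}
    - {"dp": [-0.05,0,0],"turn": 0,"claw": -1}
    - {"dp": [-0.05,0,0],"turn": 0,"claw": -1}
    - {"dp": [0,0,0],"turn": 0,"claw": -1}
    - {"dp": [0,0,0],"turn": 0,"claw": -1}

```text
t: 38.55
position: [0.5372, 0.0775, 0.186]
orientation: [[-0.001, 0.999, -0.044], [0.0, -0.044, -0.999], [-1.0, -0.001, -0.0]]
ft_force: [0.2, 0.5, -0.2]
gripper_width: 0.998
```

```bash
python3 - <<'E'
from h import *
s=st();to(s,tip([.588,-.091,.225]),'b0');w=grab('wrist')
f=grab('scene');
for n,p in (('b0',[.588,-.091]),('b1',[.4352,-.237])): print(n,proj(f,[*p,.118]),proj(f,[*p,0]))
cv2.imwrite('pics/s7.png',cv2.resize(f['image'][200:350,190:350,::-1],None,fx=4,fy=4,interpolation=cv2.INTER_CUBIC))
E
```

```text
t 38.55 tcp [0.5372 0.0775 0.186 ] jaw -2.53 tilt [-0.001  0.    -1.   ] w 0.998 F [ 0.2  0.5 -0.2] j [-4.  7. 98.  0. 75. -2.]
b0 dp [-0.0024  0.0582  0.166 ]
b0 [268.63371394 267.18213525] [273.01862363 320.259382  ]
b1 [220.02907846 210.01441827] [227.04516973 258.96223422]
```

View pics/s7.png

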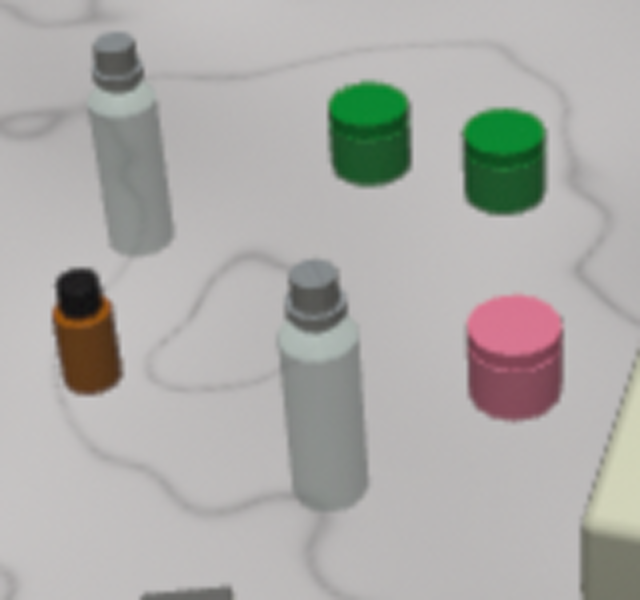

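The scene crop has the bottle heads at (315,275) and (116,43). In full-image pixels that is (269,269) and (219,211), within 1.5 px of prediction. I'll move over b0.

>>> play_rows:
  deltas:
    - {"dp": [0,0.02,0.056],"turn": 0,"claw": -1}
    - {"dp": [0,0.02,0.055],"turn": 0,"claw": -1}
    - {"dp": [0,0.018,0.055],"turn": 0,"claw": -1}
    - {"dp": [0.03,0,0],"turn": 0,"claw": -1}
    - {"dp": [0,0,0],"turn": 0,"claw": -1}
    - {"dp": [0,0,0],"turn": 0,"claw": -1}

```text
t: 39.4
position: [0.5878, -0.0903, 0.1562]
orientation: [[-0.001, 0.999, -0.043], [0.001, -0.043, -0.999], [-1.0, -0.001, -0.001]]
ft_force: [0.6, -0.0, 0.4]
gripper_width: 0.997
```

```bash
python3 - <<'E'
from h import *
s=st();to(s,tip([.588,-.091,.060]),'b0')
E
```

```text
t 39.40 tcp [ 0.5878 -0.0903  0.1562] jaw -2.49 tilt [-0.001  0.001 -1.   ] w 0.997 F [ 0.6 -0.   0.4] j [-20.  15.  92.   0.  73. -18.]
b0 dp [0.1328 0.0004 0.0008]
```

>>> play_rows:
  deltas:
    - {"dp": [0.05,0,0.001],"turn": 0,"claw": -1}
    - {"dp": [0.045,0,0],"turn": 0,"claw": -1}
    - {"dp": [0.025,0,0],"turn": 0,"claw": -1}
    - {"dp": [0.013,0,0],"turn": 0,"claw": -1}
    - {"dp": [0,0,0],"turn": 0,"claw": -1}
    - {"dp": [0,0,0],"turn": 0,"claw": 0}
    - {"dp": [0,0,0],"turn": 0,"claw": 0}
    - {"dp": [0,0,0],"turn": 0,"claw": 0}
    - {"dp": [0,0,0],"turn": 0,"claw": 0}
    - {"dp": [0,0,0],"turn": 0,"claw": 0}

```text
t: 40.65
position: [0.5882, -0.0921, 0.0237]
orientation: [[0.0, 0.999, -0.044], [-0.0, -0.044, -0.999], [-1.0, 0.0, 0.0]]
ft_force: [0.3, 0.2, 0.1]
gripper_width: 0.501
```

```bash
python3 - <<'E'
from h import *
s=st();to(s,tip([.588,-.091,.060]),'b0');w=grab('wrist');f=grab('scene')
print(proj(w,[.588,-.091,.118]))
p=np.array(s['position'])+[0,0,OFF+.0187];u,v=proj(f,p).astype(int);x0,y0=u-60,v-70
a=cv2.resize(f['image'][y0:y0+130,x0:x0+120,::-1],None,fx=4,fy=4,interpolation=cv2.INTER_CUBIC)[:,:400]
b=w['image'][150:450,120:520,::-1]
o=np.zeros((520,800,3),np.uint8);o[:520,:400]=a;o[:300,400:]=b;cv2.imwrite('pics/c8.png',o)
E
```

```text
t 40.65 tcp [ 0.5882 -0.0921  0.0237] jaw -2.53 tilt [ 0. -0. -1.] w 0.501 F [0.3 0.2 0.1] j [-20.  25.  96.  -0.  59. -18.]
b0 dp [ 0.0003 -0.0003 -0.001 ]
[313.5122108  375.17617594]
```

View pics/c8.png

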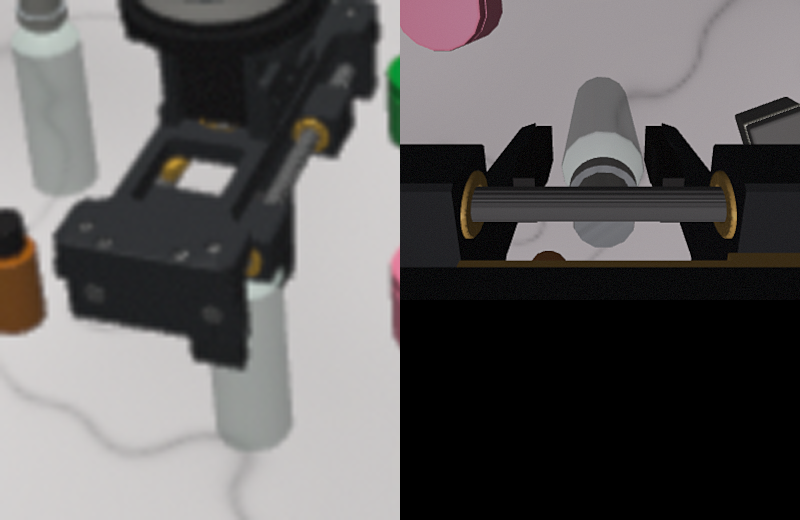

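The combined crop shows the bottle (shoulder centre at about 603) between the fingers (centre at about 599), upright, with the head under the body. I'll close and lift.

>>> play_rows:
  deltas:
    - {"dp": [0,0.001,0],"turn": 0,"claw": 0}
    - {"dp": [0,0,0],"turn": 0,"claw": 1}
    - {"dp": [0,0,0],"turn": 0,"claw": 1}
    - {"dp": [0,0,0],"turn": 0,"claw": 1}
    - {"dp": [0,0,0],"turn": 0,"claw": 1}
    - {"dp": [0,0,0],"turn": 0,"claw": 1}
    - {"dp": [0,0,0],"turn": 0,"claw": 1}

```text
t: 41.62
position: [0.5892, -0.092, 0.0236]
orientation: [[-0.0, 0.999, -0.044], [0.0, -0.044, -0.999], [-1.0, -0.0, -0.0]]
ft_force: [0.2, 0.8, -0.4]
gripper_width: 0.379
```

>>> play_rows:
  deltas:
    - {"dp": [-0.005,0,0],"turn": 0,"claw": 1}
    - {"dp": [-0.015,0,0],"turn": 0,"claw": 1}
    - {"dp": [-0.04,0,0],"turn": 0,"claw": 1}
    - {"dp": [-0.05,0,0],"turn": 0,"claw": 1}
    - {"dp": [-0.04,0,0],"turn": 0,"claw": 1}
    - {"dp": [-0.01,0,0],"turn": 0,"claw": 1}
    - {"dp": [0,0,0],"turn": 0,"claw": 1}
    - {"dp": [0,0,0],"turn": 0,"claw": 1}

```text
t: 42.62
position: [0.5879, -0.0916, 0.1813]
orientation: [[-0.003, 0.999, -0.044], [0.001, -0.044, -0.999], [-1.0, -0.004, -0.001]]
ft_force: [0.7, -0.4, -2.3]
gripper_width: 0.377
```

```bash
sed -i 's/S=np.array(\[.5406/S=np.array([.5401/' h.py; python3 - <<'E'
from h import *
s=st();
for y in (.045,-.03): p=P(.071,y);to(s,tip([p[0],p[1],.067+.0603]),'place')
E
```

```text
t 42.62 tcp [ 0.5879 -0.0916  0.1813] jaw -2.53 tilt [-0.003  0.001 -1.   ] w 0.377 F [ 0.7 -0.4 -2.3] j [-20.  14.  90.   0.  76. -18.]
place dp [ 0.091   0.0099 -0.3511]
place dp [ 0.0909  0.01   -0.2761]
```

```bash
sed -i 's/S=np.array(\[.5401/S=np.array([.5411/' h.py
```

>>> play_rows:
  deltas:
    - {"dp": [0,0,-0.015],"turn": 0,"claw": 1}
    - {"dp": [0,0.001,-0.03],"turn": 0,"claw": 1}
    - {"dp": [0,0.001,-0.036],"turn": 0,"claw": 1}
    - {"dp": [0,0.001,-0.036],"turn": 0,"claw": 1}
    - {"dp": [0,0.001,-0.036],"turn": 0,"claw": 1}
    - {"dp": [0,0.001,-0.036],"turn": 0,"claw": 1}
    - {"dp": [0,0.001,-0.036],"turn": 0,"claw": 1}
    - {"dp": [0,0.001,-0.036],"turn": 0,"claw": 1}
    - {"dp": [0,0.001,-0.036],"turn": 0,"claw": 1}
    - {"dp": [0,0.001,-0.032],"turn": 0,"claw": 1}
    - {"dp": [0,0.001,-0.016],"turn": 0,"claw": 1}
    - {"dp": [0,0.001,-0.006],"turn": 0,"claw": 1}

```text
t: 44.12
position: [0.6151, 0.259, 0.1827]
orientation: [[-0.001, 0.999, -0.043], [-0.0, -0.043, -0.999], [-1.0, -0.001, 0.001]]
ft_force: [-0.1, 0.6, -0.9]
gripper_width: 0.377
```

>>> play_rows:
  deltas:
    - {"dp": [0,0,0],"turn": 0,"claw": 1}
    - {"dp": [0.015,0,0],"turn": 0,"claw": 1}
    - {"dp": [0.02,0,0],"turn": 0,"claw": 1}
    - {"dp": [0.01,0,0],"turn": 0,"claw": 1}
    - {"dp": [0,0,0],"turn": 0,"claw": 1}
    - {"dp": [0,0,0],"turn": 0,"claw": 1}

```text
t: 44.88
position: [0.616, 0.2581, 0.139]
orientation: [[0.001, 0.999, -0.044], [0.0, -0.044, -0.999], [-1.0, 0.001, -0.0]]
ft_force: [-0.0, 0.0, -1.4]
gripper_width: 0.38
```

```bash
python3 - <<'E'
from h import *
s=st();p=P(.071,.045);to(s,tip([p[0],p[1],.067+.0603]),'place')
E
```

```text
t 44.88 tcp [0.616  0.2581 0.139 ] jaw -2.53 tilt [ 0.001  0.    -1.   ] w 0.380 F [-0.   0.  -1.4] j [13. 25. 81. -0. 74. 15.]
place dp [ 0.0483 -0.0021 -0.0007]
```

>>> play_rows:
  deltas:
    - {"dp": [0.01,-0.002,-0.001],"turn": 0,"claw": 1}
    - {"dp": [0.012,0,0],"turn": 0,"claw": 1}
    - {"dp": [0.012,0,0],"turn": 0,"claw": 1}
    - {"dp": [0.006,0,0],"turn": 0,"claw": 1}
    - {"dp": [0.003,0,0],"turn": 0,"claw": 1}
    - {"dp": [0.002,0,0],"turn": 0,"claw": 1}
    - {"dp": [0,0,0],"turn": 0,"claw": 1}
    - {"dp": [0,0,0],"turn": 0,"claw": 1}

```text
t: 45.88
position: [0.614, 0.2593, 0.0941]
orientation: [[0.001, 0.999, -0.044], [0.0, -0.044, -0.999], [-1.0, 0.001, -0.0]]
ft_force: [0.5, -0.0, -1.6]
gripper_width: 0.38
```

>>> play_rows:
  deltas:
    - {"dp": [0.001,0,0],"turn": 0,"claw": 1}
    - {"dp": [0.0005,0,0],"turn": 0,"claw": 1}
    - {"dp": [0,0,0],"turn": 0,"claw": 1}

```text
t: 46.25
position: [0.6137, 0.2592, 0.0921]
orientation: [[-0.0, 0.999, -0.044], [-0.0, -0.044, -0.999], [-1.0, -0.0, 0.0]]
ft_force: [0.7, -0.0, -2.0]
gripper_width: 0.377
```

>>> play_rows:
  deltas:
    - {"dp": [0.0005,0,0],"turn": 0,"claw": 1}
    - {"dp": [0.0005,0,0],"turn": 0,"claw": 1}
    - {"dp": [0,0,0],"turn": 0,"claw": 1}

```text
t: 46.62
position: [0.6137, 0.2592, 0.0911]
orientation: [[-0.0, 0.999, -0.044], [-0.0, -0.044, -0.999], [-1.0, -0.0, 0.0]]
ft_force: [-0.7, 0.1, -2.0]
gripper_width: 0.376
```

```bash
python3 - <<'E'
from h import *
s=st();p=P(.071,.045);to(s,tip([p[0],p[1],.067+.0602]),'place')
E
```

```text
t 46.62 tcp [0.6137 0.2592 0.0911] jaw -2.53 tilt [-0. -0. -1.] w 0.376 F [-0.7  0.1 -2. ] j [13. 28. 83. -0. 69. 15.]
place dp [0.0005 0.0003 0.0003]
```

>>> play_rows:
  deltas:
    - {"dp": [0.0004,0,0],"turn": 0,"claw": 1}
    - {"dp": [0,0,0],"turn": 0,"claw": 1}

```text
t: 46.88
position: [0.6137, 0.2592, 0.0907]
orientation: [[-0.0, 0.999, -0.044], [-0.0, -0.044, -0.999], [-1.0, -0.0, 0.0]]
ft_force: [-0.1, 1.0, -1.2]
gripper_width: 0.375
```

>>> play_rows:
  deltas:
    - {"dp": [0.0003,0,0],"turn": 0,"claw": 1}
    - {"dp": [0,0,0],"turn": 0,"claw": 1}
    - {"dp": [0,0,0],"turn": 0,"claw": 1}

```text
t: 47.25
position: [0.6137, 0.2593, 0.0906]
orientation: [[0.0, 0.999, -0.044], [0.0, -0.044, -0.999], [-1.0, 0.0, -0.0]]
ft_force: [-0.2, -0.3, 0.8]
gripper_width: 0.376
```

The bottle is in soft contact. I'll release it and retreat.

>>> play_rows:
  deltas:
    - {"dp": [0,0,0],"turn": 0,"claw": -0.4}
    - {"dp": [0,0,0],"turn": 0,"claw": -0.4}
    - {"dp": [0,0,0],"turn": 0,"claw": -0.4}
    - {"dp": [0,0,0],"turn": 0,"claw": -0.4}
    - {"dp": [0,0,0],"turn": 0,"claw": -0.4}
    - {"dp": [0,0,0],"turn": 0,"claw": -0.4}
    - {"dp": [-0.02,0,0],"turn": 0,"claw": -0.4}
    - {"dp": [-0.04,0,0],"turn": 0,"claw": -0.4}
    - {"dp": [-0.04,0,0],"turn": 0,"claw": -0.4}
    - {"dp": [0,0,0],"turn": 0,"claw": -1}
    - {"dp": [0,0,0],"turn": 0,"claw": -1}

```text
t: 48.62
position: [0.6136, 0.2592, 0.1909]
orientation: [[0.0, 0.999, -0.044], [0.0, -0.044, -0.999], [-1.0, 0.0, -0.0]]
ft_force: [0.0, 0.2, 0.3]
gripper_width: 0.904
```

```bash
python3 - <<'E'
from h import *
s=st();to(s,tip([.4352,-.237,.225]),'b1');w=grab('wrist');f=grab('top');grab('scene')
p=P(.071,.045,.118);print('w',proj(w,p),'top',proj(f,p),proj(load('scene'),p))
g=cv2.cvtColor(f['image'],cv2.COLOR_RGB2GRAY)[258:280,390:415]; print(proj(f,[.4352,-.237,.118]))
E
```

```text
t 48.62 tcp [0.6136 0.2592 0.1909] jaw -2.53 tilt [ 0.  0. -1.] w 0.904 F [0.  0.2 0.3] j [13. 22. 78.  0. 79. 15.]
b1 dp [ 0.0024 -0.1564  0.5036]
w [316.78092557 263.17251513] top [170.77329974 180.20787836] [506.30772201 272.75525458]
[403.75070306 267.39188387]
```

>>> play_rows:
  deltas:
    - {"dp": [0,-0.017,0.056],"turn": 0,"claw": -1}
    - {"dp": [0,-0.017,0.056],"turn": 0,"claw": -1}
    - {"dp": [0,-0.017,0.056],"turn": 0,"claw": -1}
    - {"dp": [0,-0.017,0.056],"turn": 0,"claw": -1}
    - {"dp": [0,-0.017,0.056],"turn": 0,"claw": -1}
    - {"dp": [0,-0.018,0.056],"turn": 0,"claw": -1}
    - {"dp": [0,-0.018,0.056],"turn": 0,"claw": -1}
    - {"dp": [0,-0.018,0.056],"turn": 0,"claw": -1}
    - {"dp": [0,-0.017,0.056],"turn": 0,"claw": -1}
    - {"dp": [0.04,0,0],"turn": 0,"claw": -1}
    - {"dp": [0,0,0],"turn": 0,"claw": -1}
    - {"dp": [0,0,0],"turn": 0,"claw": -1}

```text
t: 50.28
position: [0.4358, -0.2369, 0.1507]
orientation: [[-0.0, 0.999, -0.043], [0.001, -0.043, -0.999], [-1.0, -0.001, -0.001]]
ft_force: [0.6, -0.0, 0.8]
gripper_width: 0.998
```

```bash
python3 - <<'E'
from h import *
s=st();to(s,tip([.4352,-.237,.060]),'b1')
E
```

```text
t 50.27 tcp [ 0.4358 -0.2369  0.1507] jaw -2.48 tilt [-0.     0.001 -1.   ] w 0.998 F [ 0.6 -0.   0.8] j [-42.   3. 106.   0.  71. -40.]
b1 dp [ 0.1273 -0.0005  0.0002]
```

>>> play_rows:
  deltas:
    - {"dp": [0.05,0,0],"turn": 0,"claw": -1}
    - {"dp": [0.045,0,0],"turn": 0,"claw": -1}
    - {"dp": [0.02,0,0],"turn": 0,"claw": -1}
    - {"dp": [0.012,0,0],"turn": 0,"claw": -1}
    - {"dp": [0,0,0],"turn": 0,"claw": -1}
    - {"dp": [0,0,0],"turn": 0,"claw": 0}
    - {"dp": [0,0,0],"turn": 0,"claw": 0}
    - {"dp": [0,0,0],"turn": 0,"claw": 0}
    - {"dp": [0,0,0],"turn": 0,"claw": 0}
    - {"dp": [0,0,0],"turn": 0,"claw": 0}

```text
t: 51.52
position: [0.4356, -0.2374, 0.0235]
orientation: [[0.0, 0.999, -0.044], [-0.0, -0.044, -0.999], [-1.0, 0.0, 0.0]]
ft_force: [1.1, -0.4, -0.3]
gripper_width: 0.497
```

```bash
python3 - <<'E'
from h import *
s=st();to(s,tip([.4352,-.237,.060]),'b1');w=grab('wrist')
g=cv2.cvtColor(w['image'],cv2.COLOR_RGB2GRAY)
for row in (285,300,310,318): print(row,g[row,255:385:3])
E
```

```text
t 51.52 tcp [ 0.4356 -0.2374  0.0235] jaw -2.53 tilt [ 0. -0. -1.] w 0.497 F [ 1.1 -0.4 -0.3] j [-42.  15. 111.   0.  55. -40.]
b1 dp [ 0.0001 -0.0005 -0.0004]
285 [  9  13  12   6  11   2 160 154 155 157 157 103 108 106 105 105 108 104
 106 105 105 105 108 105 107 106 106 109 106 104 104 104 109 163 162 163
 170   4  12   5   7  11   8   4]
300 [  7  11  13  11   7   4 140 155 154 156 104 104 129 160 161 162 163 161
 162 160 161 162 161 162 159 158 158 157 156 156 154 111 102 106 163 163
 162   7  10  14  12   9   8   4]
310 [ 10   0   2   6  10   6 101 154 154 113 160 163 163 164 164 165 165 165
 167 166 167 166 164 164 164 163 162 159 160 160 157 157 154 156 111 162
 152   5   9  13  17   8  12  12]
318 [  6   8  12   2  10  35 157 153 154 164 163 164 163 164 167 167 170 114
  33  44  47  50  49  47  44  34 133 166 162 159 161 159 159 155 156 166
 162  67   7  16  16  15  11   7]
```

The bottle is centred between the fingers: bottle at about 320 px, jaw centre at about 318.5 px. I'll grip and lift.

>>> play_rows:
  deltas:
    - {"dp": [0,0.0005,0],"turn": 0,"claw": 1}
    - {"dp": [0,0,0],"turn": 0,"claw": 1}
    - {"dp": [0,0,0],"turn": 0,"claw": 1}
    - {"dp": [0,0,0],"turn": 0,"claw": 1}
    - {"dp": [0,0,0],"turn": 0,"claw": 1}
    - {"dp": [0,0,0],"turn": 0,"claw": 1}

```text
t: 52.32
position: [0.4361, -0.2374, 0.0234]
orientation: [[-0.0, 0.999, -0.044], [0.0, -0.044, -0.999], [-1.0, -0.0, -0.0]]
ft_force: [0.7, 0.3, -0.2]
gripper_width: 0.374
```

>>> play_rows:
  deltas:
    - {"dp": [-0.005,0,0],"turn": 0,"claw": 1}
    - {"dp": [-0.015,0,0],"turn": 0,"claw": 1}
    - {"dp": [-0.04,0,0],"turn": 0,"claw": 1}
    - {"dp": [-0.05,0,0],"turn": 0,"claw": 1}
    - {"dp": [-0.04,0,0],"turn": 0,"claw": 1}
    - {"dp": [-0.01,0,0],"turn": 0,"claw": 1}
    - {"dp": [0,0,0],"turn": 0,"claw": 1}
    - {"dp": [0,0,0],"turn": 0,"claw": 1}
    - {"dp": [0,0,0],"turn": 0,"claw": 1}

```text
t: 53.45
position: [0.4353, -0.2367, 0.1816]
orientation: [[-0.002, 0.999, -0.044], [0.002, -0.044, -0.999], [-1.0, -0.003, -0.002]]
ft_force: [-0.5, 1.0, -2.9]
gripper_width: 0.377
```

```bash
python3 - <<'E'
from h import *
s=st();p=P(.071,-.045);to(s,tip([p[0],p[1],.067+.0601]),'place')
E
```

```text
t 53.45 tcp [ 0.4353 -0.2367  0.1816] jaw -2.53 tilt [-0.002  0.002 -1.   ] w 0.377 F [-0.5  1.  -2.9] j [-42.   1. 104.  -0.  75. -40.]
place dp [ 0.0916  0.1569 -0.4128]
```

>>> play_rows:
  deltas:
    - {"dp": [0,0.008,-0.02],"turn": 0,"claw": 1}
    - {"dp": [0,0.013,-0.034],"turn": 0,"claw": 1}
    - {"dp": [0,0.015,-0.04],"turn": 0,"claw": 1}
    - {"dp": [0,0.015,-0.04],"turn": 0,"claw": 1}
    - {"dp": [0,0.015,-0.04],"turn": 0,"claw": 1}
    - {"dp": [0,0.015,-0.04],"turn": 0,"claw": 1}
    - {"dp": [0,0.015,-0.04],"turn": 0,"claw": 1}
    - {"dp": [0,0.015,-0.04],"turn": 0,"claw": 1}
    - {"dp": [0,0.015,-0.04],"turn": 0,"claw": 1}
    - {"dp": [0,0.015,-0.04],"turn": 0,"claw": 1}
    - {"dp": [0,0.011,-0.028],"turn": 0,"claw": 1}
    - {"dp": [0,0.005,-0.011],"turn": 0,"claw": 1}

```text
t: 54.95
position: [0.6109, 0.1697, 0.1819]
orientation: [[-0.002, 0.999, -0.042], [-0.0, -0.042, -0.999], [-1.0, -0.002, 0.0]]
ft_force: [-0.8, -1.0, -2.0]
gripper_width: 0.381
```

>>> play_rows:
  deltas:
    - {"dp": [0,0,0],"turn": 0,"claw": 1}
    - {"dp": [0.015,0,0],"turn": 0,"claw": 1}
    - {"dp": [0.02,0,0],"turn": 0,"claw": 1}
    - {"dp": [0.01,0,0],"turn": 0,"claw": 1}
    - {"dp": [0,0,0],"turn": 0,"claw": 1}
    - {"dp": [0,0,0],"turn": 0,"claw": 1}
    - {"dp": [0,0,0],"turn": 0,"claw": 1}

```text
t: 55.82
position: [0.6118, 0.1683, 0.1393]
orientation: [[0.001, 0.999, -0.044], [0.0, -0.044, -0.999], [-1.0, 0.001, -0.0]]
ft_force: [0.6, 0.6, -1.9]
gripper_width: 0.382
```

```bash
python3 - <<'E'
from h import *
s=st();p=P(.071,-.045);to(s,tip([p[0],p[1],.067+.0600]),'place')
E
```

```text
t 55.83 tcp [0.6118 0.1683 0.1393] jaw -2.52 tilt [ 0.001  0.    -1.   ] w 0.382 F [ 0.6  0.6 -1.9] j [ 5. 21. 86. -0. 73.  7.]
place dp [ 0.0489 -0.0018 -0.0006]
```

>>> play_rows:
  deltas:
    - {"dp": [0.01,-0.0015,-0.001],"turn": 0,"claw": 1}
    - {"dp": [0.012,0,0],"turn": 0,"claw": 1}
    - {"dp": [0.012,0,0],"turn": 0,"claw": 1}
    - {"dp": [0.006,0,0],"turn": 0,"claw": 1}
    - {"dp": [0.003,0,0],"turn": 0,"claw": 1}
    - {"dp": [0.002,0,0],"turn": 0,"claw": 1}
    - {"dp": [0.001,0,0],"turn": 0,"claw": 1}
    - {"dp": [0.001,0,0],"turn": 0,"claw": 1}
    - {"dp": [0,0,0],"turn": 0,"claw": 1}
    - {"dp": [0,0,0],"turn": 0,"claw": 1}

```text
t: 57.08
position: [0.6098, 0.1693, 0.0916]
orientation: [[0.0, 0.999, -0.044], [0.0, -0.044, -0.999], [-1.0, 0.0, -0.0]]
ft_force: [0.2, -0.2, -1.4]
gripper_width: 0.373
```

```bash
python3 - <<'E'
from h import *
s=st();p=P(.071,-.045);to(s,tip([p[0],p[1],.067+.0600]),'place')
E
```

```text
t 57.08 tcp [0.6098 0.1693 0.0916] jaw -2.53 tilt [ 0.  0. -1.] w 0.373 F [ 0.2 -0.2 -1.4] j [ 5. 24. 88.  0. 68.  7.]
place dp [0.0012 0.0003 0.0004]
```

>>> play_rows:
  deltas:
    - {"dp": [0.0005,0,0],"turn": 0,"claw": 1}
    - {"dp": [0.0004,0,0],"turn": 0,"claw": 1}
    - {"dp": [0,0,0],"turn": 0,"claw": 1}

```text
t: 57.45
position: [0.6097, 0.1693, 0.0905]
orientation: [[-0.0, 0.999, -0.044], [0.0, -0.044, -0.999], [-1.0, -0.0, -0.0]]
ft_force: [0.0, 0.4, -1.6]
gripper_width: 0.376
```

>>> play_rows:
  deltas:
    - {"dp": [0.0004,0,0],"turn": 0,"claw": 1}
    - {"dp": [0,0,0],"turn": 0,"claw": 1}
    - {"dp": [0,0,0],"turn": 0,"claw": 1}

```text
t: 57.82
position: [0.6098, 0.1693, 0.0904]
orientation: [[0.0, 0.999, -0.044], [-0.0, -0.044, -0.999], [-1.0, 0.0, 0.0]]
ft_force: [-0.6, -0.1, 2.0]
gripper_width: 0.378
```

Contact again, at about 2 N. I'll release and rise.

>>> play_rows:
  deltas:
    - {"dp": [0,0,0],"turn": 0,"claw": -0.4}
    - {"dp": [0,0,0],"turn": 0,"claw": -0.4}
    - {"dp": [0,0,0],"turn": 0,"claw": -0.4}
    - {"dp": [0,0,0],"turn": 0,"claw": -0.4}
    - {"dp": [0,0,0],"turn": 0,"claw": -0.4}
    - {"dp": [0,0,0],"turn": 0,"claw": -0.4}
    - {"dp": [-0.02,0,0],"turn": 0,"claw": -0.4}
    - {"dp": [-0.04,0,0],"turn": 0,"claw": -0.4}
    - {"dp": [-0.04,0,0],"turn": 0,"claw": -0.4}
    - {"dp": [0,0,0],"turn": 0,"claw": -0.4}
    - {"dp": [0,0,0],"turn": 0,"claw": -0.4}

```text
t: 59.2
position: [0.6096, 0.1693, 0.1906]
orientation: [[0.0, 0.999, -0.044], [0.0, -0.044, -0.999], [-1.0, 0.0, -0.0]]
ft_force: [-0.5, 0.1, -0.7]
gripper_width: 0.701
```

```bash
python3 - <<'E'
from h import *
s=st();f=grab('scene');p=P(.0015,-.14,.028);to(s,tip(p),'handle')
for q in (P(.071,-.045),P(.071,.045)): print(proj(f,q),proj(f,q+[0,0,.118]))
cv2.imwrite('pics/s9.png',cv2.resize(f['image'][220:390,330:580,::-1],None,fx=3.2,fy=3.2,interpolation=cv2.INTER_CUBIC))
E
```

```text
t 59.20 tcp [0.6096 0.1693 0.1906] jaw -2.52 tilt [ 0.  0. -1.] w 0.701 F [-0.5  0.1 -0.7] j [ 5. 18. 84.  0. 78.  7.]
handle dp [ 0.1322 -0.069   0.0954]
[428.01418338 323.72772983] [438.48628284 262.65007385]
[489.18212535 334.61249078] [506.30772201 272.75525458]
```

View pics/s9.png

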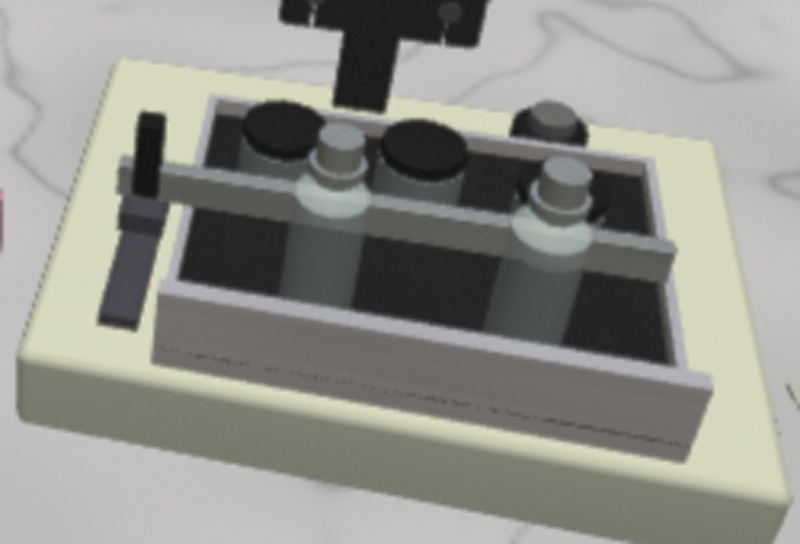

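The scene crop shows both bottles upright in the far bay, with heads at (342,137) and (567,172), matching prediction. The bar is open and the jars stand in front. Next I'll grip the handle and slide the bar home.

>>> play_rows:
  deltas:
    - {"dp": [0,-0.035,0.048],"turn": 0,"claw": -0.4}
    - {"dp": [0,-0.034,0.047],"turn": 0,"claw": -0.4}
    - {"dp": [0,0,0],"turn": 0,"claw": -0.4}
    - {"dp": [0.05,0,0],"turn": 0,"claw": -0.4}
    - {"dp": [0.045,0,0],"turn": 0,"claw": -0.4}
    - {"dp": [0.025,0,0],"turn": 0,"claw": -0.4}
    - {"dp": [0.012,0,0],"turn": 0,"claw": -0.4}
    - {"dp": [0,0,0],"turn": 0,"claw": -0.4}
    - {"dp": [0,0,0],"turn": 0,"claw": -0.4}

```text
t: 60.38
position: [0.5377, 0.0776, 0.0592]
orientation: [[0.002, 0.999, -0.044], [-0.0, -0.044, -0.999], [-1.0, 0.002, -0.0]]
ft_force: [0.7, -1.0, 0.1]
gripper_width: 0.701
```

>>> play_rows:
  deltas:
    - {"dp": [0,0,0],"turn": 0,"claw": 1}
    - {"dp": [0,0,0],"turn": 0,"claw": 1}
    - {"dp": [0,0,0],"turn": 0,"claw": 1}
    - {"dp": [0,0,0],"turn": 0,"claw": 1}
    - {"dp": [0,0,0],"turn": 0,"claw": 1}
    - {"dp": [0,0,0],"turn": 0,"claw": 1}
    - {"dp": [0,0,0],"turn": 0,"claw": 1}
    - {"dp": [0,0,0],"turn": 0,"claw": 1}

```text
t: 61.38
position: [0.537, 0.0774, 0.0582]
orientation: [[0.001, 0.999, -0.044], [-0.0, -0.044, -0.999], [-1.0, 0.001, -0.0]]
ft_force: [2.9, -0.6, -2.2]
gripper_width: 0.157
```

```bash
python3 - <<'E'
from h import *
s=st();to(s,tip(P(.047,-.14,.028)),'home')
E
```

```text
t 61.38 tcp [0.537  0.0774 0.0582] jaw -2.53 tilt [ 0.001 -0.    -1.   ] w 0.157 F [ 2.9 -0.6 -2.2] j [ -4.  16. 103.   0.  61.  -2.]
home dp [-0.0001  0.045   0.0003]
```

>>> play_rows:
  deltas:
    - {"dp": [0,0.005,0],"turn": 0,"claw": 1}
    - {"dp": [0,0.006,0],"turn": 0,"claw": 1}
    - {"dp": [0,0.006,0],"turn": 0,"claw": 1}
    - {"dp": [0,0.006,0],"turn": 0,"claw": 1}
    - {"dp": [0,0.006,0],"turn": 0,"claw": 1}
    - {"dp": [0,0.005,0],"turn": 0,"claw": 1}
    - {"dp": [0,0.003,0],"turn": 0,"claw": 1}
    - {"dp": [0,0.002,0],"turn": 0,"claw": 1}
    - {"dp": [0,0.001,0],"turn": 0,"claw": 1}
    - {"dp": [0,0,0],"turn": 0,"claw": 1}
    - {"dp": [0,0,0],"turn": 0,"claw": 1}

```text
t: 62.75
position: [0.5768, 0.0756, 0.0582]
orientation: [[0.001, 0.999, -0.044], [-0.0, -0.044, -0.999], [-1.0, 0.001, 0.0]]
ft_force: [-0.4, -0.7, 3.5]
gripper_width: 0.158
```

>>> play_rows:
  deltas:
    - {"dp": [0,0.001,0],"turn": 0,"claw": 1}
    - {"dp": [0,0.001,0],"turn": 0,"claw": 1}
    - {"dp": [0,0,0],"turn": 0,"claw": 1}

```text
t: 63.12
position: [0.5787, 0.0756, 0.0582]
orientation: [[0.0, 0.999, -0.044], [-0.0, -0.044, -0.999], [-1.0, 0.0, 0.0]]
ft_force: [-1.6, -1.4, 3.8]
gripper_width: 0.158
```

>>> play_rows:
  deltas:
    - {"dp": [0,0.001,0],"turn": 0,"claw": 1}
    - {"dp": [0,0.001,0],"turn": 0,"claw": 1}
    - {"dp": [0,0,0],"turn": 0,"claw": 1}

```text
t: 63.5
position: [0.5808, 0.0755, 0.0582]
orientation: [[0.0, 0.999, -0.044], [-0.0, -0.044, -0.999], [-1.0, 0.0, 0.0]]
ft_force: [-2.1, -1.4, 4.1]
gripper_width: 0.155
```

```bash
python3 - <<'E'
from h import *
s=st();to(s,tip(P(.047,-.14,.028)),'home')
E
```

```text
t 63.50 tcp [0.5808 0.0755 0.0582] jaw -2.53 tilt [ 0. -0. -1.] w 0.155 F [-2.1 -1.4  4.1] j [-4. 21. 97.  0. 62. -2.]
home dp [-0.0002  0.0012  0.0003]
```

>>> play_rows:
  deltas:
    - {"dp": [0,0.001,0],"turn": 0,"claw": 1}
    - {"dp": [0,0,0],"turn": 0,"claw": 1}
    - {"dp": [0,0,0],"turn": 0,"claw": -0.4}
    - {"dp": [0,0,0],"turn": 0,"claw": -0.4}
    - {"dp": [0,0,0],"turn": 0,"claw": -0.4}
    - {"dp": [0,0,0],"turn": 0,"claw": -0.4}
    - {"dp": [0,0,0],"turn": 0,"claw": -0.4}
    - {"dp": [-0.03,0,0],"turn": 0,"claw": -0.4}
    - {"dp": [-0.05,0,0],"turn": 0,"claw": -0.4}
    - {"dp": [-0.055,0,0],"turn": 0,"claw": 1}
    - {"dp": [0,0,0],"turn": 0,"claw": 1}

```text
t: 64.88
position: [0.5851, 0.0753, 0.1989]
orientation: [[0.01, 0.999, -0.044], [-0.001, -0.044, -0.999], [-1.0, 0.01, 0.0]]
ft_force: [-0.2, 0.2, -0.6]
gripper_width: 0.499
```

```bash
python3 - <<'E'
from h import *
s=st();f=grab('top');to(s,tip([*P(-.13,.07)[:2],.13]),'button .13')
g=f['image'].max(2);hh=cv2.cvtColor(f['image'],cv2.COLOR_RGB2GRAY)
m=(hh<40).astype(np.uint8);m[265:]=0 if False else m[265:];m[300:]=0;m[:268]=0;m[:,:150]=0;m[:,185:]=0
print(np.argwhere(m).mean(0)[::-1],proj(f,P(-.13,.07,-.012)),proj(f,P(-.13,.07,.013)))
print(hh[272:292,154:182:2])
w=grab('wrist');np.savez('/tmp/wh.npz',**w)
E
```

```text
t 64.88 tcp [0.5851 0.0753 0.1989] jaw -2.52 tilt [ 0.01  -0.001 -1.   ] w 0.499 F [-0.2  0.2 -0.6] j [-4. 12. 91.  0. 77. -2.]
button .13 dp [ 0.1036 -0.1813 -0.2095]
[159.38095238 277.9047619 ] [168.25512263 280.00876032] [165.14210304 279.30646459]
[[166 167 166 162  90  42  48  56  59  60  60  61  63  65]
 [167 166 166  98  21  44  49  55  59  59  60  62  64  66]
 [166 167 162  31  26  46  50  56  59  59  60  63  66  67]
 [166 167 111  24  44  46  51  58  59  59  62  64  67  67]
 [166 166  49  37  45  48  52  56  59  61  62  65  66  69]
 [167 164  22  58  43  49  53  58  59  61  64  65  67  70]
 [166 161  21  76  45  49  54  58  59  61  64  66  68  70]
 [167 160  22  72  45  51  55  58  61  63  63  66  69  70]
 [166 159  18  57  46  52  57  60  61  64  65  66  69  71]
 [166 161  20  45  48  52  58  60  61  64  66  68  69  70]
 [166 161  21  43  49  52  59  60  62  65  66  69  70  71]
 [167 162  22  45  50  56  59  63  63  65  67  70  70  70]
 [167 165  81  46  50  57  61  63  64  66  68  70  69  70]
 [165 166  77  48  53  59  61  63  66  67  68  70  70  71]
 [166 165  53  48  55  60  62  64  65  68  69  69  70  71]
 [166 161  45  50  57  60  62  64  66  69  69  70  70  70]
 [166 160  46  52  57  61  64  65  66  68  69  70  70  71]
 [166 139  46  53  59  61  64  65  68  69  69  69  72  70]
 [166  90  48  55  60  62  64  67  68  69  69  70  70  71]
 [159  53  51  57  62  64  66  67  67  69  68  70  71  71]]
```

>>> play_rows:
  deltas:
    - {"dp": [0,-0.036,-0.042],"turn": 0,"claw": 1}
    - {"dp": [0,-0.036,-0.042],"turn": 0,"claw": 1}
    - {"dp": [0,-0.036,-0.042],"turn": 0,"claw": 1}
    - {"dp": [0,-0.036,-0.042],"turn": 0,"claw": 1}
    - {"dp": [0,-0.036,-0.042],"turn": 0,"claw": 1}
    - {"dp": [0.05,0,0],"turn": 0,"claw": 1}
    - {"dp": [0.05,0,0],"turn": 0,"claw": 1}
    - {"dp": [0,0,0],"turn": 0,"claw": 1}
    - {"dp": [0,0,0],"turn": 0,"claw": 1}
    - {"dp": [0,0,0],"turn": 0,"claw": 1}

```text
t: 66.22
position: [0.4126, 0.2936, 0.0951]
orientation: [[0.003, 0.999, -0.044], [0.001, -0.044, -0.999], [-1.0, 0.003, -0.001]]
ft_force: [-0.0, -0.2, -0.3]
gripper_width: 0.005
```

```bash
python3 - <<'E'
from h import *
s=st();f=grab('scene');w=grab('wrist');to(s,tip([*P(-.13,.07)[:2],.09]),'button .09')
p=P(-.13,.07,.015);print(proj(f,p),proj(w,p))
a=cv2.resize(f['image'][220:390,330:580,::-1],None,fx=3.2,fy=3.2,interpolation=cv2.INTER_CUBIC)
cv2.imwrite('pics/s10.png',a)
E
```

```text
t 66.22 tcp [0.4126 0.2936 0.0951] jaw -2.55 tilt [ 0.003  0.001 -1.   ] w 0.005 F [-0.  -0.2 -0.3] j [ 22.   9. 107.   0.  64.  25.]
button .09 dp [0.0417 0.0015 0.0011]
[502.90193681 252.51401655] [318.93011688 260.03890898]
```

View pics/s10.png

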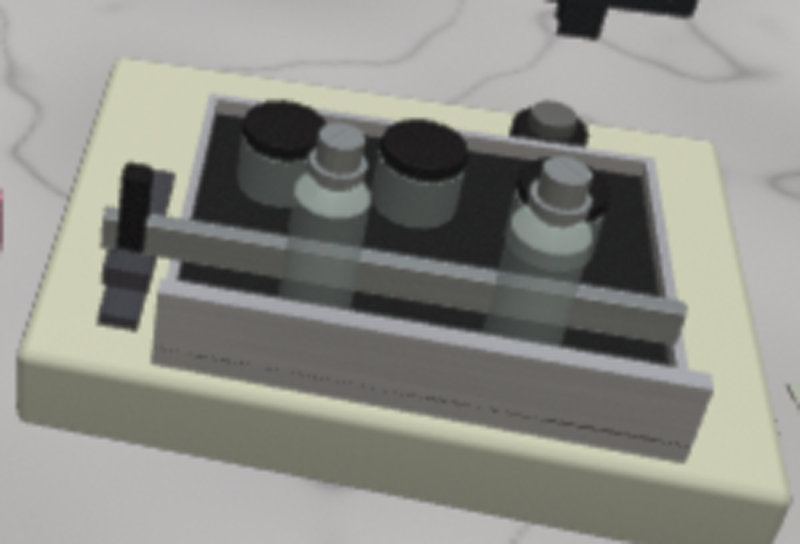

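The scene crop shows the bar home, both bottles upright behind it, three jars in front, and the button at (553,113). Now I'll press the button.

>>> play_rows:
  deltas:
    - {"dp": [0.025,0.001,0.001],"turn": 0,"claw": 1}
    - {"dp": [0.015,0,0],"turn": 0,"claw": 1}
    - {"dp": [0.004,0,0],"turn": 0,"claw": 1}
    - {"dp": [0.003,0,0],"turn": 0,"claw": 1}
    - {"dp": [0.003,0,0],"turn": 0,"claw": 1}
    - {"dp": [0,0,0],"turn": 0,"claw": 1}

```text
t: 67.08
position: [0.4121, 0.2922, 0.0433]
orientation: [[0.0, 0.999, -0.044], [0.0, -0.044, -0.999], [-1.0, 0.0, -0.0]]
ft_force: [-0.3, 0.0, -1.0]
gripper_width: 0.003
```

>>> play_rows:
  deltas:
    - {"dp": [0.002,0,0],"turn": 0,"claw": 1}
    - {"dp": [0.002,0,0],"turn": 0,"claw": 1}
    - {"dp": [0,0,0],"turn": 0,"claw": 1}

```text
t: 67.45
position: [0.4122, 0.2923, 0.0393]
orientation: [[0.0, 0.999, -0.044], [0.0, -0.044, -0.999], [-1.0, 0.0, -0.0]]
ft_force: [0.2, -0.1, 1.7]
gripper_width: 0.007
```

>>> play_rows:
  deltas:
    - {"dp": [0.002,0,0],"turn": 0,"claw": 1}
    - {"dp": [0,0,0],"turn": 0,"claw": 1}

```text
t: 67.7
position: [0.4122, 0.2923, 0.0373]
orientation: [[0.0, 0.999, -0.044], [0.0, -0.044, -0.999], [-1.0, 0.0, -0.0]]
ft_force: [0.3, -0.2, 2.6]
gripper_width: 0.003
```

>>> play_rows:
  deltas:
    - {"dp": [0.001,0,0],"turn": 0,"claw": 1}
    - {"dp": [0.001,0,0],"turn": 0,"claw": 1}
    - {"dp": [0,0,0],"turn": 0,"claw": 1}

```text
t: 68.08
position: [0.4122, 0.2923, 0.0352]
orientation: [[0.0, 0.999, -0.044], [0.0, -0.044, -0.999], [-1.0, 0.0, -0.0]]
ft_force: [-0.2, 0.2, 5.4]
gripper_width: 0.008
```

>>> play_rows:
  deltas:
    - {"dp": [0.001,0,0],"turn": 0,"claw": 1}
    - {"dp": [0,0,0],"turn": 0,"claw": 1}

```text
t: 68.32
position: [0.4122, 0.2923, 0.0343]
orientation: [[0.0, 0.999, -0.044], [0.0, -0.044, -0.999], [-1.0, 0.0, -0.0]]
ft_force: [-0.5, 0.5, 6.1]
gripper_width: 0.009
```

>>> play_rows:
  deltas:
    - {"dp": [0.001,0,0],"turn": 0,"claw": 1}
    - {"dp": [0,0,0],"turn": 0,"claw": 1}

```text
t: 68.58
position: [0.4123, 0.2923, 0.0342]
orientation: [[0.0, 0.999, -0.044], [0.0, -0.044, -0.999], [-1.0, 0.0, -0.0]]
ft_force: [-4.2, -2.0, 13.9]
gripper_width: 0.005
```

The button has bottomed out at 14 N. I'll retreat clear and do a numeric final check.

>>> play_rows:
  deltas:
    - {"dp": [0,0,0],"turn": 0,"claw": 1}
    - {"dp": [0,0,0],"turn": 0,"claw": 1}
    - {"dp": [-0.02,0,0],"turn": 0,"claw": 1}
    - {"dp": [-0.05,0,0],"turn": 0,"claw": 1}
    - {"dp": [-0.05,0,0],"turn": 0,"claw": 1}
    - {"dp": [-0.05,0,0],"turn": 0,"claw": 1}
    - {"dp": [0,0,0.06],"turn": 0,"claw": 1}
    - {"dp": [0,0,0.06],"turn": 0,"claw": 1}
    - {"dp": [0,0,0.06],"turn": 0,"claw": 1}
    - {"dp": [0,0,0.06],"turn": 0,"claw": 1}
    - {"dp": [0,0,0.06],"turn": 0,"claw": 1}
    - {"dp": [0,0,0],"turn": 0,"claw": 1}

```text
t: 70.08
position: [0.3981, -0.0113, 0.2026]
orientation: [[-0.001, 0.999, -0.052], [-0.001, -0.052, -0.999], [-1.0, -0.001, 0.001]]
ft_force: [0.1, 0.4, 0.8]
gripper_width: 0.003
```

>>> play_rows:
  deltas:
    - {"dp": [0,0,0.06],"turn": 0,"claw": 1}
    - {"dp": [0,0,0.06],"turn": 0,"claw": 1}
    - {"dp": [0,0,0.06],"turn": 0,"claw": 1}
    - {"dp": [0,0,0.06],"turn": 0,"claw": 1}
    - {"dp": [0,0,0],"turn": 0,"claw": 1}
    - {"dp": [0,0,0],"turn": 0,"claw": 1}

```text
t: 70.82
position: [0.3882, -0.2457, 0.2023]
orientation: [[-0.001, 0.999, -0.044], [0.002, -0.044, -0.999], [-1.0, -0.001, -0.002]]
ft_force: [0.6, 1.3, 0.7]
gripper_width: 0.002
```

```bash
python3 - <<'E'
from h import *
st();old=load('scene')['image'].astype(int);f=grab('scene');d=np.abs(f['image'].astype(int)-old).max(2)[220:390,330:580]>25
print('scene diff px',d.sum(), np.argwhere(d).mean(0) if d.sum() else '')
t=grab('top');g=cv2.cvtColor(t['image'],cv2.COLOR_RGB2GRAY)
c,n=np.cos(TH),np.sin(TH)
for y in (.07,0,-.07):
    u,v=proj(t,P(-.04,y,.04)).round().astype(int);print(y,(u,v),g[v,u-14:u+15:2],g[v-14:v+15:2,u])
for q in ((.5378,-.2143,.058),(.6974,-.1154,.026)): print(np.round(proj(t,q)),t['image'][tuple(np.round(proj(t,q)).astype(int)[::-1])])
print('bottle heads',[np.round(proj(t,P(.071,y,.118)),1) for y in (.045,-.045)])
E
```

```text
t 70.83 tcp [ 0.3882 -0.2457  0.2023] jaw -2.50 tilt [-0.001  0.002 -1.   ] w 0.002 F [0.6 1.3 0.7] j [-47.  -5. 108.   0.  77. -45.]
scene diff px 332 [  4.00903614 190.60843373]
0.07 (np.int64(165), np.int64(238)) [18 19 19 20 17 20 22 24 23 23 24 24 43 48 46] [18 21 20 21 22 21 22 24 21 21 19 19 19 19 19]
0 (np.int64(197), np.int64(239)) [18 20 19 21 23 21 24 22 24 23 24 24 19 40 21] [20 19 20 21 23 24 24 22 24 24 25 24 20 26 19]
-0.07 (np.int64(229), np.int64(240)) [20 21 18 23 23 23 24 25 26 26 24 27 20 36 17] [20 19 20 22 23 25 24 25 25 25 25 27 32 34 21]
[388. 226.] [21 21 22]
[344. 164.] [90 91 92]
bottle heads [array([170.8, 180.2]), array([214., 182.])]
```

Compared with just before the press, the scene differs only where the gripper was. The lids, the bystanders and everything else are where expected, and the gripper is clear. Handing in.

```bash
python3 -c "
from plant import r
print(r.hand_in())"
```

```text
the job is handed in; nothing more can be done
None
```

I loaded and started the shaker, and handed the job in at about 71 s of the 210 s allowed. No verdict was reported.

**What I did:**
- Stood the three black-lidded jars in the front bay, at platform x −40 mm and y +70, 0 and −70 mm.
- Pulled the bar to its open stop.
- Stood both dropper bottles in the far bay, at x 71 mm and y ±45 mm. Each was lowered until the wrist force rose to about 1–2 N.
- Slid the bar home and pressed the button until it bottomed out at 14 N.

**Gripper offset:** My first two grasps at a jar closed on air, because the real fingertips sit 36.6 mm above the reported TCP. I measured this by touching bare bench and corrected every later move. No jar had moved.

**Last checks:**
- **Load:** A scene image after the bar was closed showed it home, with both bottles upright behind it. The third jar was partly hidden by a bottle in that view. A comparison after the press showed changes only where the gripper had been.
- **Jars and bystanders:** Top-camera pixel checks agreed with all three jar lids, and with the oil bottle and slip box, being where expected.
- **Bar:** I estimate it is within about 1 mm of home, from the arm's position. I did not feel the home stop.

**Disagreement:** The wrist camera read about 3 mm further in x than the top camera and the arm. I trusted the top camera, which put the shaker within 0.5 mm of where the bar's open stop showed it to be.

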